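# Dispense two plugs with the spring-return slide

## Task

Lift the lead pot that blocks the landing spot in front of the dispenser's chute out of the way, set it upright on the worktop, and stand the empty steel tray under the chute's mouth. Then dispense exactly two plugs into the tray: each time push the dispenser's slide all the way to its end and let go there, so that it snaps home by itself, fully home. Do not tip the pot or knock the bystanders about, and leave the third plug in the dispenser.

Things in the scene. Friction and masses are not known exactly. Their poses are not given: they have to be found in the camera images.
- dispenser: Fixed aluminium plug dispenser. Origin on the worktop under its tower's centre; x = discharge direction, z up. mm: foot plate x -115 to 35, 84 wide, 6 high; deck x -112 to 38, 44 wide, top at z = 86, guide rails at its sides to z = 102; square tower 39 x 39, open top at z = 152; from x = 38 a chute 42 wide (36 clear), sides 14 high, falls at 33 degrees to its mouth at x = 100.
- chute_mouth (a point): Lower end of the chute's floor, centre line, 46 mm above the worktop (underside 43); x axis = discharge direction. Plugs leave at up to 0.7 m/s. Landing spot: the worktop in front. Best: the tray's long axis along the chute, its near end about 15 mm under the mouth, so lower it in front and slide it in. Nothing stands under the chute beyond x = 38 of the dispenser.
- slide (a joint): Slide's travel, m: 0 = home, 0.050 = end stop, along the dispenser's +x. Spring: about 4 N at home, 9 N at the end; damped, returns in about 0.3 s. It pushes the lowest plug along the deck; the plug tips onto the chute after about 0.041. The next plug drops into place once the slide is home.
- slide_handle (a point): Centre of the top of the slide's black upright handle: 16 (dispenser x) x 14 (y) mm, 40 tall over the slide bar; top 141 mm above the worktop. In the dispenser's frame at x = -95 mm at home, -45 at the end (tower's back face at -20). Free on both sides above z = 102; can be pinched from above across y and pushed along x.
- tray: Empty open steel tray, 110 (x) x 58 (y) x 34 mm high, walls and floor 3 mm, 0.17 to 0.35 kg, loose. Origin at the centre of its underside, x along its length, z up. Can be grasped from above across its 58 mm width.
- plug_1: Lowest of three equal dark steel plugs stacked in the dispenser's tower: disc 28 mm across, 16 mm high, 60 g, smooth. Origin at the centre of its underside, z its axis.
- plug_2: Middle plug, the same.
- plug_3: Top plug, the same; it must stay in the dispenser.
- plug_1_center (a point): Centre of plug_1.
- plug_2_center (a point): Centre of plug_2.
- magazine (a point): Point on the deck at the centre of the tower, 86 mm above the worktop.
- lead_pig: Blue-grey lead pot with a knob lid (lid fixed to it), 42 mm across, 66 mm to its shoulder, 78 mm with the knob, 0.5 to 0.9 kg, loose, standing on the landing spot 50 to 75 mm in front of the chute's mouth. Origin at the centre of its underside, z up. Unlisted things stand farther back (world x > 0.70 m) or left (y > 0.33 m).
- syringe_shield: Bystander: upright round shield, 36 mm across, 78 mm high, loose; stands beside the landing spot. Origin at the centre of its underside, z up.
- large_vial: Bystander: glass vial 28 mm across, 57 mm high, loose; stands beside the landing spot (on which side varies). Origin at the centre of its underside, z up.
- timer: Bystander: small white timer, 35 x 62 mm, 58 mm high, loose, beside the rear of the dispenser. Origin at the centre of its underside, z up.
- marker: Bystander: marker pen lying on the worktop, 135 mm long (y), 17 mm thick, loose. Origin at the centre of its underside.
There are look-alikes about, which are no part of the job. Leave any pink or purple look-alike of the tray alone.

How it is judged:
By the outcome, as a careful person would: the job done as asked, in the order asked, and still so for the second after the job is handed in, with the robot touching nothing.
It also fails if it takes over 69 s, if anything falls off the work surface, if the arm or the gripper's body presses on something with over 40 N, if the wrist force passes 120 N, or if a joint passes its speed limit or range.

## Robot

A 7-joint arm with a two-finger parallel gripper is mounted at the origin on a cart in front of the work surface, level with it; the furniture and walls round the work are solid. World frame = base frame: x ahead of the robot, y to its left, z up, the work surface at z = 0. Lengths are in m, angles in rad, forces in N, time in s.
With the tool pointing down it reaches from about 0.4 to 0.875 m from the base axis. Payload 19.3 kg.
Tool frame: the origin (TCP) lies on the centre line of the jaws, within the pads' length; the fingertips stand 8 mm ahead of it and the grasp point (between the pads) lies 11 mm behind it (bot.tip_extent is the distance from the TCP to the fingertips, in m); x points along the fingers, y is the direction in which the jaws open and shut, and the axes are right-handed (so a half turn about x gives the same grasp; the last joint's range is limited). The gripper opens to 85 mm and grips with 20 to 120 N. Pads are 22 mm wide; open, the fingers measure 114 mm over their backs; the gripper's body (76 mm by 85 mm) begins 54 mm behind the grasp point. The pads swing forward as they close: fully open they stand 13 mm farther back than shut.
Start: joints at [-1.38, 0.521, -0.036, 1.599, 0.021, 1.021, -0.113], TCP at [0.161, 0.604, 0.239] pointing down, gripper open.
Joint ranges: [-2.91, 2.91], [-0.3, 2.13], [-1.5, 1.42], [0.17, 2.43], [-1.26, 4.41], [0.16, 1.93], [-2.52, 2.52]. Speed limits (rad/s): [1.89, 1.89, 2.39, 2.39, 3.01, 3.01, 3.01].

## Interface

Orientations are given as [roll, pitch, yaw] about the fixed x, y, z axes, in that order (R = Rz(yaw) Ry(pitch) Rx(roll)).
In Python, from workcell import sensors, imaging, order, bot gives the robot as it stands.
- The arm moves only by the tool arm_command, never from a script. Its argument "commands" is a list of rows, each an object of numbers: "dx", "dy", "dz": the shift along the tool's x, y, z in cm; "twist": the turn about the tool's x in rad. A call has 1 to 12 rows; each row is the pose to reach, as a shift and turn from the pose measured when the call began, along the tool's axes at that moment; what a row does not reach only later rows make up. A row lasts 1/12 s, in which the tool goes at most 41.7 mm and 7.16 degrees, less where a joint would pass 70% of its speed; a pose out of reach is approached as far as the arm can. A call with a gripper value outside its range is refused whole. "grip" is the closure, from -1 (fully open) to 1 (shut), set as the call begins (left out, the last holds). The fingers move at their own pace and stop on an object; "squeeze" is the grip in N (left out, the last holds). Time passes only in rows, so rows that repeat a pose let the fingers close. It gives the time, the measured TCP pose, the force and the opening at its end, in the units of the state.
- sensors.observe(): the state, without advancing time (a new reading comes with each control period).
- imaging.grab_frame(name): name is "side" or "top" or "wrist"; returns the picture (480x640x3 uint8, red, green, blue); there is no depth.
- imaging.camera_info(name): a dict with "fx", "fy", "cx", "cy" (pixels), "origin" and "attitude" of the camera in the world. Camera axes: x right, y down, z forward; pixel columns grow to the right and rows downward; lengths in m; the calibration is good to about 2 mm. The wrist camera is an equidistant fisheye: a pixel r from the principal point sees the ray r / f radians off the axis. A picture is of the moment at which its call begins: read the wrist's pose just before it. camera_info takes no time and is no camera call; for the wrist camera it gives the pose at the moment of the call.
- order.job_done(): hands the job in, once; it reports no verdict.
The state is a dict: "clock": time; "qpos": joint angles; "qd": joint speeds; "joint_efforts": joint torques, N m; "position": TCP position; "tool_rot": TCP orientation; "force": force on the tool from outside, world axes, zero at the start; "moment": the same for the moment, N m; "grip_width": finger opening in m.
Only numpy, scipy, OpenCV 4.12 (cv2) and the standard library are available. Lean on these libraries where they do the work, as an engineer would, in place of code of your own. Each camera call takes 0.05 s, during which the arm holds its last target.

## Working session

There is one attempt and no reset: what is moved stays moved. The work goes in short steps, Python scripts to look and compute and a tool call to move; the robot and the scene stay as the last step left them, time stands still between calls to the robot, and variables do not carry over. Pictures are saved under pics/ and viewed, and the job is handed in when it is done.

Besides the shell and the picture viewer there is one more tool, called as name([rows], argument=value, ...), one row to a line, values as JSON. arm_command: Moves the arm, as the interface text tells. Its arguments: {"type":"object","properties":{"commands":{"type":"array"},"grip":{"type":"number"},"squeeze":{"type":"number"}},"required":["commands"]}

```bash
ls; mkdir -p pics; python3 - <<'E'
from workcell import sensors, imaging, order, bot
import cv2
s=sensors.observe(); print(s)
for n in ["side","top","wrist"]:
    print(n,imaging.camera_info(n))
    cv2.imwrite(f"pics/{n}0.png",imaging.grab_frame(n)[:,:,::-1])
print([a for a in dir(bot) if a[0]!='_'], bot.tip_extent)
E
```

```text
pics
{'clock': 0.0, 'qpos': array([-1.38019945,  0.52200147, -0.03632457,  1.59999732,  0.02117127,
        1.02106692, -0.11278227]), 'qd': array([-4.59193296e-05, -1.37473779e-03,  1.31960753e-04,  7.77122189e-04,
        9.68009339e-04, -1.64747860e-04,  6.81572355e-04]), 'joint_efforts': array([ 6.75717984e-04, -9.27114987e+01,  1.98011689e+00, -3.69928336e+01,
        1.78831798e-02,  8.26439238e-03,  4.49491904e-05]), 'position': array([0.16110315, 0.60355355, 0.23873739]), 'tool_rot': array([-1.52176996,  1.56970695, -1.78257675]), 'force': array([ 0.80979427,  0.06034582, -0.3821017 ]), 'moment': array([ 0.01273083, -0.00373134,  0.00856128]), 'grip_width': 0.08563433680508752}
side {'fx': 470.9091848377783, 'fy': 470.9091848377783, 'cx': 320.5755769997282, 'cy': 244.34725673971724, 'origin': array([ 0.08968984, -0.71261549,  0.66079627]), 'attitude': array([-2.15267287,  0.01365618, -0.61007183])}
top {'fx': 558.9188558612055, 'fy': 558.9188558612055, 'cx': 313.0921720225159, 'cy': 236.5106416663954, 'origin': array([ 0.47073725, -0.02010361,  1.15834404]), 'attitude': array([-3.04195361, -0.00466621, -1.57905021])}
wrist {'fx': 371.64829954431775, 'fy': 371.64829954431775, 'cx': 319.2571884940723, 'cy': 238.4924431765759, 'origin': array([0.08602586, 0.62415449, 0.37397967]), 'attitude': array([2.83317215e+00, 9.48313191e-04, 1.30859598e+00])}
['IKError', 'tip_extent'] 0.008
```

View pics/side0.png

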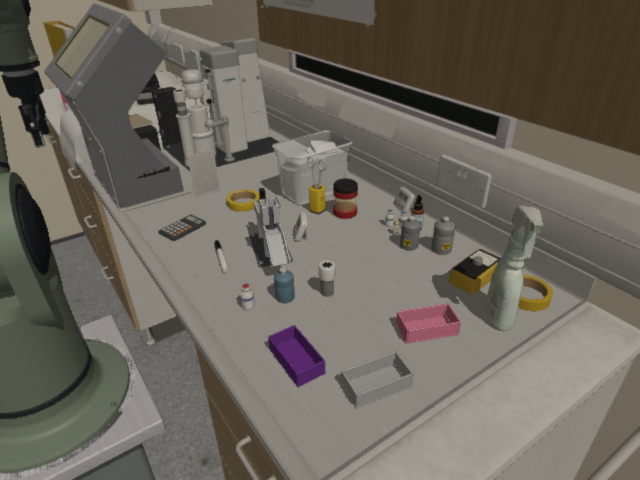

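View pics/top0.png

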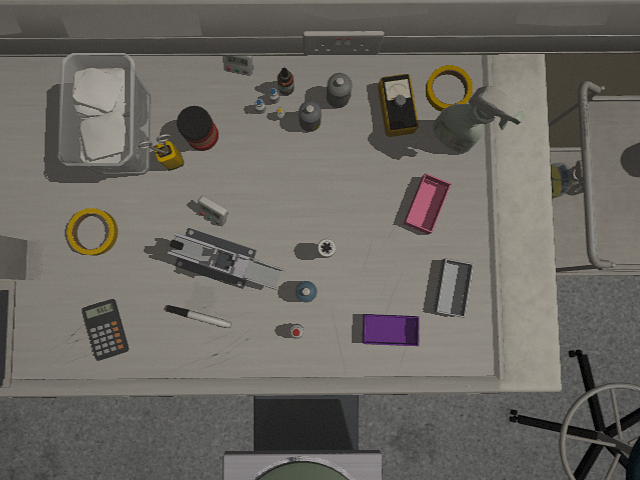

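View pics/wrist0.png

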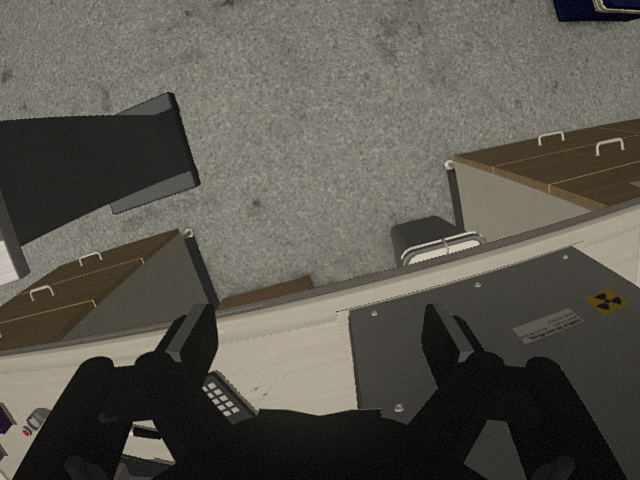

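```bash
cat > h.py <<'E'
import numpy as np, cv2
from scipy.spatial.transform import Rotation as R
from workcell import sensors, imaging, order, bot
def cam(n):
    c=imaging.camera_info(n); c['R']=R.from_euler('xyz',c['attitude']).as_matrix(); return c
def ray(c,u,v,fish=False):
    a=np.array([(u-c['cx'])/c['fx'],(v-c['cy'])/c['fy']])
    if fish:
        r=np.hypot(*a); d=np.array([*(a/max(r,1e-9)*np.sin(r)),np.cos(r)])
    else: d=np.array([*a,1.])
    d=c['R']@d; return d/np.linalg.norm(d)
def atz(c,u,v,z,fish=False):
    d=ray(c,u,v,fish); return c['origin']+d*(z-c['origin'][2])/d[2]
def proj(c,p,fish=False):
    q=c['R'].T@(np.asarray(p,float)-c['origin'])
    if fish:
        r=np.hypot(q[0],q[1]); t=np.arctan2(r,q[2]); return np.array([c['cx']+c['fx']*t*q[0]/r,c['cy']+c['fy']*t*q[1]/r])
    return np.array([c['cx']+c['fx']*q[0]/q[2],c['cy']+c['fy']*q[1]/q[2]])
def tri(obs):
    A=np.zeros((3,3));b=np.zeros(3);D=[]
    for c,u,v,f in obs:
        d=ray(c,u,v,f);P=np.eye(3)-np.outer(d,d);A+=P;b+=P@c['origin'];D.append((P,c['origin']))
    x=np.linalg.solve(A,b); return x,[np.linalg.norm(P@(x-o)) for P,o in D]
def crop(img,x,y,w,h,s,name):
    cv2.imwrite(name,cv2.resize(img[y:y+h,x:x+w,::-1],None,fx=s,fy=s,interpolation=cv2.INTER_CUBIC))
E
python3 - <<'E'
from h import *
t=cv2.imread('pics/top0.png')[:,:,::-1]; s=cv2.imread('pics/side0.png')[:,:,::-1]
crop(t,150,190,200,150,4,'pics/topc.png'); crop(s,200,180,160,140,5,'pics/sidec.png')
crop(t,350,160,160,200,3,'pics/topt.png'); crop(s,250,290,240,130,3,'pics/sidet.png')
E
```

```text
(no output)
```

View pics/topc.png

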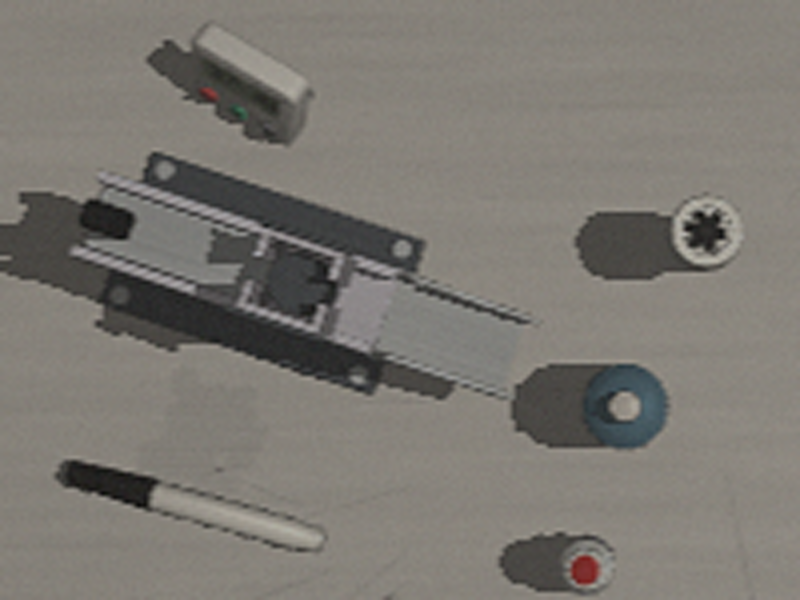

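View pics/sidec.png

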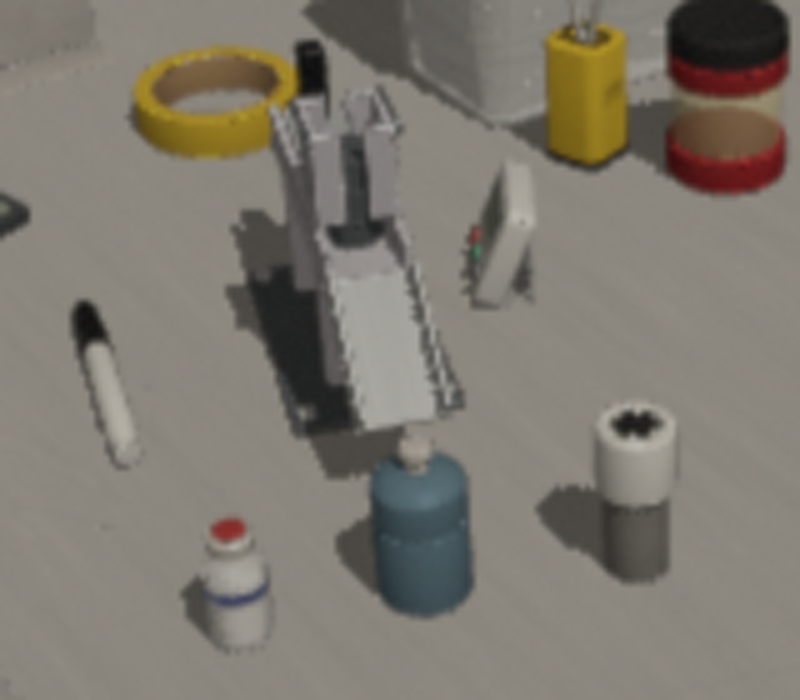

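View pics/topt.png

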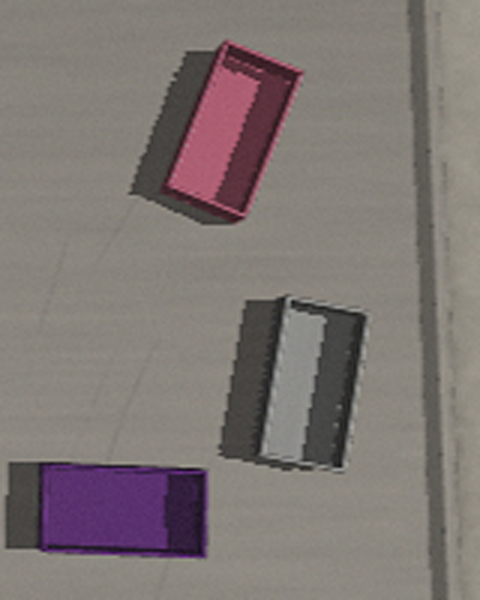

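View pics/sidet.png

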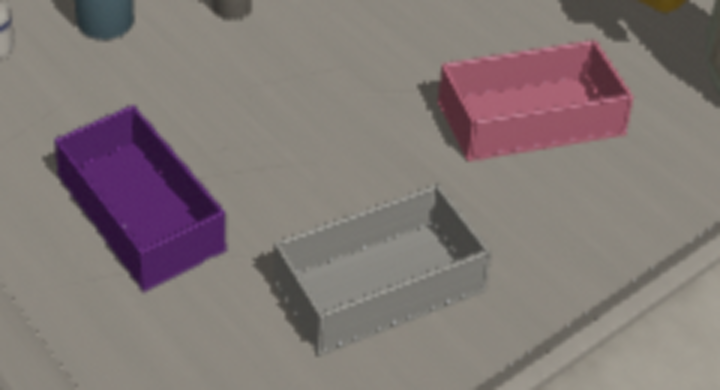

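```bash
cat > m.py <<'E'
from h import *
T=cam('top');S=cam('side')
tc=lambda x,y:((x+.5)/4-.5+150,(y+.5)/4-.5+190)
sc=lambda x,y:((x+.5)/5-.5+200,(y+.5)/5-.5+180)
tt=lambda x,y:((x+.5)/3-.5+350,(y+.5)/3-.5+160)
st=lambda x,y:((x+.5)/3-.5+250,(y+.5)/3-.5+290)
P={}
def m(n,a,b):
    x,e=tri([(T,*a,False),(S,*b,False)]); P[n]=x; print(n,x.round(4),np.round(e,4))
m('knob',tc(625,406),sc(413,437))
m('shield',tc(706,232),sc(636,424))
m('vial',tc(585,570),sc(228,530))
m('handle',tc(106,219),sc(311,46))
m('railL',tc(535,322),sc(462,403))
for n,a,b in [('A',(286,297),(436,188)),('B',(367,313),(487,253)),('C',(343,470),(321,316)),('D',(262,458),(277,245))]: m(n,tt(*a),st(*b))
c=(P['A']+P['B']+P['C']+P['D'])/4; ax=(P['A']+P['B']-P['C']-P['D']); print('tray',c.round(4),np.degrees(np.arctan2(ax[1],ax[0])),np.linalg.norm(ax)/2)
# dispenser pose fit using known model points in both views
from scipy.optimize import least_squares
obs=[(T,tc(106,219),(-95,0,141)),(S,sc(311,46),(-95,0,141)),
(T,tc(150,153),(-115,42,6)),(T,tc(425,242),(35,42,6)),(T,tc(374,393),(35,-42,6)),(T,tc(103,301),(-115,-42,6)),
(T,tc(500,394),(100,-18,46)),(T,tc(100,174),(-112,22,102)),(T,tc(75,250),(-112,-22,102)),(S,sc(360,428),(100,-18,46)),(S,sc(437,416),(100,18,46))]
def w(q,p):
    a=q[2];return np.array([q[0]+(np.cos(a)*p[0]-np.sin(a)*p[1])/1e3,q[1]+(np.sin(a)*p[0]+np.cos(a)*p[1])/1e3,p[2]/1e3])
def f(q): return np.concatenate([proj(c,w(q,p))-uv for c,uv,p in obs])
r=least_squares(f,[0.45,0.17,-1.8],loss='soft_l1');q=r.x;print('disp',q,np.degrees(q[2]));print(f(q).reshape(-1,2).round(1))
print('mouth',w(q,(100,0,46)),'handle',w(q,(-95,0,141)))
k=P['knob']; a=q[2];d=k[:2]-q[:2]; print('pot in disp frame',[(d@[np.cos(a),np.sin(a)]).round(4),(d@[-np.sin(a),np.cos(a)]).round(4)])
for n in['shield','vial']:
    d=P[n][:2]-q[:2]; print(n,[(d@[np.cos(a),np.sin(a)]).round(4),(d@[-np.sin(a),np.cos(a)]).round(4)])
E
python3 m.py
```

```text
knob [ 0.473  -0.0112  0.0828] [0.0002 0.0002]
shield [ 0.5574 -0.0515  0.077 ] [0.0006 0.0006]
vial [0.394  0.0089 0.0573] [0. 0.]
handle [0.5599 0.2237 0.1434] [0.0002 0.0002]
railL [0.5178 0.0312 0.0569] [0.0035 0.0035]
A [ 0.5362 -0.2923  0.0318] [0. 0.]
B [ 0.5252 -0.3465  0.0324] [0.0002 0.0002]
C [ 0.4208 -0.3264  0.0332] [0.0002 0.0002]
D [ 0.43   -0.273   0.0341] [0.0012 0.0012]
tray [ 0.478  -0.3096  0.0329] -10.5850797872885 0.10717445613241794
disp [ 0.52997744  0.13787324 -1.90684375] -109.25409913779757
[[-1.8 -0.7]
 [-0.3  0.1]
 [ 1.  -0.8]
 [ 0.5  0.2]
 [-0.3  1.1]
 [-1.3  0.6]
 [ 0.7 -0.2]
 [ 0.3 -1.5]
 [-1.5  1.4]
 [ 0.3  1.1]
 [ 0.7  0.7]]
mouth [0.49700162 0.04346669 0.046     ] handle [0.56130446 0.22755945 0.141     ]
pot in disp frame [np.float64(0.1595), np.float64(-0.0046)]
shield [np.float64(0.1697), np.float64(0.0884)]
vial [np.float64(0.1666), np.float64(-0.0858)]
```

```bash
python3 - <<'E'
from h import *
T=cam('top');S=cam('side');W=cam('wrist')
s=sensors.observe();Rt=R.from_euler('xyz',s['tool_rot']).as_matrix();print('tool axes cols\n',Rt.round(3));print('cam in tool',Rt.T@(W['origin']-s['position']))
print('cam fwd',W['R'][:,2])
for uv in [(350,312),(358,420),(575,248)]: print(uv,atz(W,*uv,0,True).round(3),atz(W,*uv,0.1,True).round(3))
for uv in [(27,237),(27,278),(13,282),(13,386)]: print('top',uv,[atz(T,*uv,z)[:2].round(3) for z in(0,.1,.2,.3,.4)])
for uv in [(180,185),(95,195),(125,205)]: print('side',uv,[atz(S,*uv,z).round(3) for z in(0,.1)])
for p in [(.6,-.14,0),(.6,-.14,.07),(.25,.36,.24)]: print(p,proj(T,p).round(0))
E
```

```text
tool axes cols
 [[-0.     0.258  0.966]
 [-0.001  0.966 -0.258]
 [-1.    -0.001  0.   ]]
cam in tool [-0.13518175  0.00035334 -0.07786241]
cam fwd [ 0.29297264 -0.07941121 -0.95281735]
(350, 312) [0.296 0.604 0.   ] [0.24  0.609 0.1  ]
(358, 420) [0.471 0.576 0.   ] [0.368 0.589 0.1  ]
(575, 248) [0.298 0.904 0.   ] [0.241 0.829 0.1  ]
top (27, 237) [array([0.59 , 0.568]), array([0.58 , 0.517]), array([0.569, 0.466]), array([0.559, 0.416]), array([0.549, 0.365])]
top (27, 278) [array([0.505, 0.564]), array([0.502, 0.514]), array([0.499, 0.463]), array([0.496, 0.413]), array([0.493, 0.363])]
top (13, 282) [array([0.497, 0.593]), array([0.495, 0.54 ]), array([0.493, 0.487]), array([0.49 , 0.434]), array([0.488, 0.381])]
top (13, 386) [array([0.287, 0.583]), array([0.303, 0.531]), array([0.319, 0.479]), array([0.335, 0.427]), array([0.351, 0.375])]
side (180, 185) [array([0.493, 0.662, 0.   ]), array([0.432, 0.454, 0.1  ])]
side (95, 195) [array([ 0.255,  0.753, -0.   ]), array([0.23 , 0.531, 0.1  ])]
side (125, 205) [array([0.312, 0.631, 0.   ]), array([0.278, 0.428, 0.1  ])]
(0.6, -0.14, 0) [367. 230.]
(0.6, -0.14, 0.07) [371. 226.]
(0.25, 0.36, 0.24) [ 73. 434.]
```

arm_command([
  {"dy": -2, "dz": 1.5, "twist": 0.06},
  {"dy": -4, "dz": 3, "twist": 0.12},
  {"dy": -6, "dz": 4.5, "twist": 0.2},
  {"dy": -8, "dz": 6, "twist": 0.27},
  {"dy": -10, "dz": 7.5, "twist": 0.34},
  {"dy": -12, "dz": 9, "twist": 0.41},
  {"dy": -14, "dz": 10.5, "twist": 0.48},
  {"dy": -16, "dz": 12, "twist": 0.55},
  {"dy": -18, "dz": 13.5, "twist": 0.62},
  {"dy": -20, "dz": 15, "twist": 0.69},
  {"dy": -22, "dz": 16.5, "twist": 0.75},
  {"dy": -23.7, "dz": 17.6, "twist": 0.8},
], grip=-1)

```text
validation failed for argument at $.co...
```

```bash
cat >> h.py <<'E'
def tomove(target,zdir_deg=None):
    s=sensors.observe();Rt=R.from_euler('xyz',s['tool_rot']).as_matrix();d=Rt.T@(np.asarray(target)-s['position'])*100
    yaw=np.degrees(np.arctan2(Rt[1,2],Rt[0,2]))
    tw=None if zdir_deg is None else -np.radians((zdir_deg-yaw+180)%360-180)
    print('t',round(s['clock'],2),'pos',s['position'].round(4),'toolz yaw',round(yaw,2),'q',s['qpos'].round(2),'F',s['force'].round(1),'w',round(s['grip_width'],4))
    print('  d(cm)',d.round(2),'twist',tw, 'tilt x',Rt[:,0].round(3))
E
python3 -c "
from h import *
tomove((.473,-.011,.20),-109.25)"
```

```text
t 0.15 pos [0.1612 0.6037 0.2389] toolz yaw -14.94 q [-1.38  0.52 -0.04  1.6   0.02  1.02 -0.11] F [ 0.6 -0.7  0.3] w 0.0853
  d(cm) [  3.93 -51.34  45.98] twist 1.6459562760807862 tilt x [-0.    -0.001 -1.   ]
```

arm_command([
  {"dx": 0, "dy": -2, "dz": 1.5, "twist": 0.06},
  {"dx": 0, "dy": -4, "dz": 3, "twist": 0.12},
  {"dx": 0, "dy": -6, "dz": 4.5, "twist": 0.2},
  {"dx": 0, "dy": -8, "dz": 6, "twist": 0.27},
  {"dx": 0, "dy": -10, "dz": 7.5, "twist": 0.34},
  {"dx": 0, "dy": -12, "dz": 9, "twist": 0.41},
  {"dx": 0, "dy": -14, "dz": 10.5, "twist": 0.48},
  {"dx": 0, "dy": -16, "dz": 12, "twist": 0.55},
  {"dx": 0, "dy": -18, "dz": 13.5, "twist": 0.62},
  {"dx": 0, "dy": -20, "dz": 15, "twist": 0.69},
  {"dx": 0, "dy": -22, "dz": 16.5, "twist": 0.75},
  {"dx": 0, "dy": -23.7, "dz": 17.6, "twist": 0.8},
])

```text
clock: 1.15
position: [0.2706, 0.3275, 0.239]
tool_rot: [-0.722, 1.57, -1.787]
force: [1.0, -0.1, 0.0]
grip_width: 0.0857
```

```bash
python3 -c "
from h import *
tomove((.473,-.011,.20),-109.25)"
```

```text
t 1.15 pos [0.2706 0.3275 0.239 ] toolz yaw -61.02 q [-1.19  0.2   0.2   2.1  -0.05  0.84 -0.45] F [ 1.  -0.1  0. ] w 0.0857
  d(cm) [ 3.94  1.3  39.42] twist 0.8418476315845627 tilt x [-0.    -0.001 -1.   ]
```

arm_command([
  {"dx": 0, "dy": 0.1, "dz": 3.5, "twist": 0.08},
  {"dx": 0, "dy": 0.2, "dz": 7, "twist": 0.16},
  {"dx": 0, "dy": 0.3, "dz": 10.5, "twist": 0.24},
  {"dx": 0, "dy": 0.4, "dz": 14, "twist": 0.32},
  {"dx": 0, "dy": 0.5, "dz": 17.5, "twist": 0.4},
  {"dx": 0.5, "dy": 0.6, "dz": 21, "twist": 0.48},
  {"dx": 1, "dy": 0.8, "dz": 24.5, "twist": 0.56},
  {"dx": 1.5, "dy": 0.9, "dz": 28, "twist": 0.64},
  {"dx": 2, "dy": 1, "dz": 31.5, "twist": 0.72},
  {"dx": 3, "dy": 1.1, "dz": 35, "twist": 0.78},
  {"dx": 3.5, "dy": 1.2, "dz": 38, "twist": 0.84},
  {"dx": 3.9, "dy": 1.3, "dz": 39.4, "twist": 0.84},
])

```text
clock: 2.15
position: [0.474, -0.0143, 0.1999]
tool_rot: [0.345, 1.568, -1.567]
force: [-0.2, -0.2, 0.4]
grip_width: 0.0854
```

arm_command([
  {"dx": 0, "dy": 0, "dz": 0, "twist": 0},
  {"dx": 0, "dy": 0, "dz": 0, "twist": 0},
])

```text
clock: 2.32
position: [0.4738, -0.0151, 0.1995]
tool_rot: [0.034, 1.568, -1.88]
force: [0.3, 0.6, 0.3]
grip_width: 0.0854
```

```bash
python3 -c "
from h import *
tomove((.473,-.011,.20),-109.25)
W=cam('wrist');img=imaging.grab_frame('wrist');cv2.imwrite('pics/w1.png',img[:,:,::-1])
for p in [(.473,-.0112,.078),(.473,-.0112,0)]: print(proj(W,p,True))
import pickle;pickle.dump(W,open('w1.pkl','wb'))
"
```

```text
t 2.32 pos [ 0.4738 -0.0151  0.1995] toolz yaw -109.66 q [-0.51  0.38  0.54  2.05 -0.27  0.78 -0.16] F [0.3 0.6 0.3] w 0.0854
  d(cm) [-0.05 -0.21 -0.36] twist -0.007183068863606184 tilt x [-0.001 -0.003 -1.   ]
[316.79747349 228.5903798 ]
[317.3548259  204.78640169]
```

View pics/w1.png

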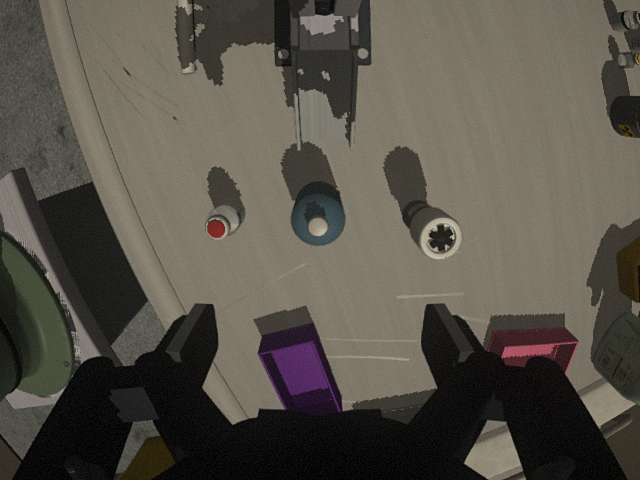

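arm_command([
  {"dx": 0, "dy": -0.2, "dz": -0.35, "twist": 0},
  {"dx": 2.5, "dy": -0.2, "dz": -0.35, "twist": 0},
  {"dx": 5, "dy": -0.2, "dz": -0.35, "twist": 0},
  {"dx": 7.5, "dy": -0.2, "dz": -0.35, "twist": 0},
  {"dx": 10, "dy": -0.2, "dz": -0.35, "twist": 0},
  {"dx": 12.5, "dy": -0.2, "dz": -0.35, "twist": 0},
  {"dx": 15, "dy": -0.2, "dz": -0.35, "twist": 0},
  {"dx": 17, "dy": -0.2, "dz": -0.35, "twist": 0},
  {"dx": 17, "dy": -0.2, "dz": -0.35, "twist": 0},
])

```text
clock: 3.12
position: [0.471, -0.009, 0.0274]
tool_rot: [-0.812, 1.566, -2.722]
force: [-1.0, -0.8, -0.0]
grip_width: 0.0852
```

```bash
python3 -c "
from h import *
tomove((.473,-.011,.03),-109.25)
W=cam('wrist');img=imaging.grab_frame('wrist');cv2.imwrite('pics/w2.png',img[:,:,::-1])"
```

```text
t 3.12 pos [ 0.471  -0.009   0.0274] toolz yaw -109.44 q [-0.32  0.68  0.29  2.14 -0.5   0.38  0.03] F [-1.  -0.8 -0. ] w 0.0852
  d(cm) [-0.26  0.26  0.12] twist -0.0033603508889270602 tilt x [-0.005 -0.002 -1.   ]
```

View pics/w2.png

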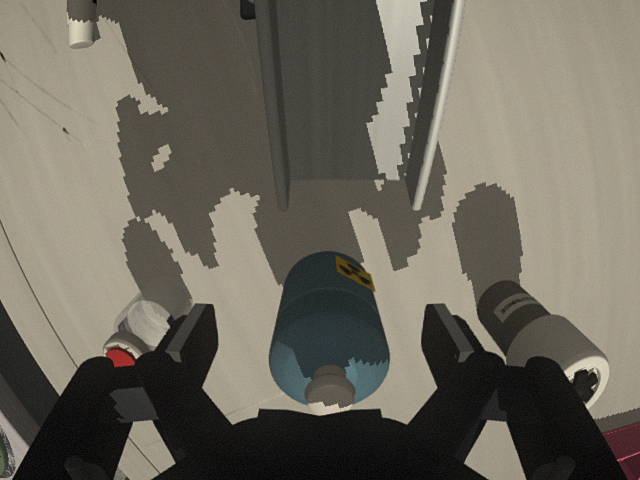

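arm_command([
  {"dx": -0.3, "dy": 0.25, "dz": 0.1, "twist": 0},
  {"dx": -0.3, "dy": 0.25, "dz": 0.1, "twist": 0},
])

```text
clock: 3.33
position: [0.4747, -0.0107, 0.0338]
tool_rot: [-0.303, 1.569, -2.213]
force: [-0.0, -0.4, 0.6]
grip_width: 0.0852
```

arm_command([
  {"dx": 0, "dy": 0, "dz": 0, "twist": 0},
  {"dx": 0, "dy": 0, "dz": 0, "twist": 0},
  {"dx": 0, "dy": 0, "dz": 0, "twist": 0},
  {"dx": 0, "dy": 0, "dz": 0, "twist": 0},
  {"dx": 0, "dy": 0, "dz": 0, "twist": 0},
  {"dx": 0, "dy": 0, "dz": 0, "twist": 0},
  {"dx": 0, "dy": 0, "dz": 0, "twist": 0},
  {"dx": 0, "dy": 0, "dz": 0, "twist": 0},
], grip=1, squeeze=60)

```text
clock: 4.0
position: [0.4747, -0.0105, 0.0344]
tool_rot: [-0.421, 1.569, -2.331]
force: [-4.4, 3.0, 17.6]
grip_width: 0.0402
```

```bash
python3 -c "
from h import *
tomove((.473,-.011,.03),-109.25)"
```

```text
t 4.0 pos [ 0.4747 -0.0105  0.0344] toolz yaw -109.43 q [-0.33  0.67  0.3   2.14 -0.49  0.4   0.03] F [-4.4  3.  17.6] w 0.0402
  d(cm) [ 0.44 -0.14  0.11] twist -0.0032069547360788386 tilt x [-0.001 -0.001 -1.   ]
```

arm_command([
  {"dx": -1, "dy": 0, "dz": 0, "twist": 0},
  {"dx": -3, "dy": 0, "dz": 0, "twist": 0},
  {"dx": -5, "dy": 0, "dz": 0, "twist": 0},
  {"dx": -7, "dy": 0, "dz": 0, "twist": 0},
  {"dx": -9, "dy": 0, "dz": 0, "twist": 0},
  {"dx": -11, "dy": 0, "dz": 0, "twist": 0},
  {"dx": -13, "dy": 0, "dz": 0, "twist": 0},
  {"dx": -13, "dy": 0, "dz": 0, "twist": 0},
  {"dx": -13, "dy": 0, "dz": 0, "twist": 0},
])

```text
clock: 4.75
position: [0.4749, -0.0101, 0.1649]
tool_rot: [0.729, 1.57, -1.181]
force: [0.6, 0.2, -6.9]
grip_width: 0.04
```

```bash
python3 -c "
from h import *
tomove((.60,-.14,.165),-109.25)
cv2.imwrite('pics/s2.png',imaging.grab_frame('side')[:,:,::-1])"
```

```text
t 4.75 pos [ 0.4749 -0.0101  0.1649] toolz yaw -109.41 q [-0.49  0.44  0.51  2.08 -0.33  0.7  -0.11] F [ 0.6  0.2 -6.9] w 0.04
  d(cm) [ 0.   16.12  8.1 ] twist -0.0027570651235546903 tilt x [ 0.    -0.001 -1.   ]
```

View pics/s2.png

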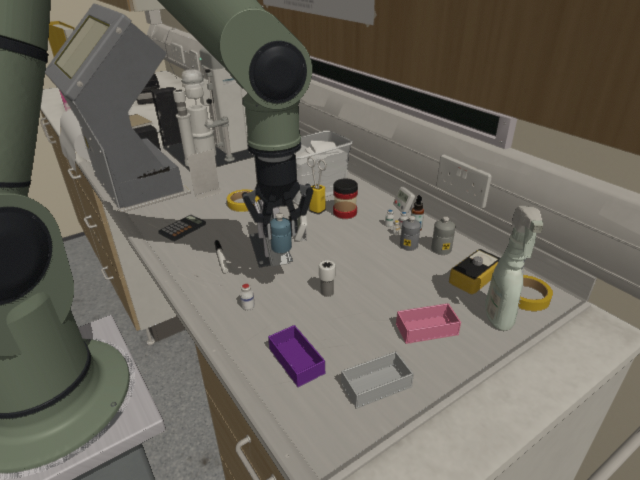

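arm_command([
  {"dx": 0, "dy": 1.5, "dz": 0.7, "twist": 0},
  {"dx": 0, "dy": 4, "dz": 2, "twist": 0},
  {"dx": 0, "dy": 6.5, "dz": 3.2, "twist": 0},
  {"dx": 0, "dy": 9, "dz": 4.5, "twist": 0},
  {"dx": 0, "dy": 11.5, "dz": 5.8, "twist": 0},
  {"dx": 0, "dy": 14, "dz": 7, "twist": 0},
  {"dx": 0, "dy": 15.5, "dz": 7.8, "twist": 0},
  {"dx": 0, "dy": 16.1, "dz": 8.1, "twist": 0},
  {"dx": 0, "dy": 16.1, "dz": 8.1, "twist": 0},
  {"dx": 0, "dy": 16.1, "dz": 8.1, "twist": 0},
])

```text
clock: 5.63
position: [0.5983, -0.1396, 0.1626]
tool_rot: [-1.176, 1.567, -3.086]
force: [-0.2, 0.4, -7.1]
grip_width: 0.0396
```

arm_command([
  {"dx": 2, "dy": 0, "dz": 0, "twist": 0},
  {"dx": 4, "dy": 0, "dz": 0, "twist": 0},
  {"dx": 6, "dy": 0, "dz": 0, "twist": 0},
  {"dx": 8, "dy": 0, "dz": 0, "twist": 0},
  {"dx": 10, "dy": 0, "dz": 0, "twist": 0},
  {"dx": 11.5, "dy": 0, "dz": 0, "twist": 0},
  {"dx": 12.3, "dy": 0, "dz": 0, "twist": 0},
  {"dx": 12.3, "dy": 0, "dz": 0, "twist": 0},
])

```text
clock: 6.3
position: [0.5965, -0.1385, 0.0379]
tool_rot: [-1.32, 1.564, 3.054]
force: [0.1, 0.2, -5.2]
grip_width: 0.0398
```

```bash
python3 -c "
from h import *
tomove((.60,-.14,.0344),-109.25)"
```

```text
t 6.3 pos [ 0.5965 -0.1385  0.0379] toolz yaw -109.39 q [-0.12  0.81  0.38  1.77 -0.46  0.65  0.18] F [ 0.1  0.2 -5.2] w 0.0398
  d(cm) [0.35 0.38 0.02] twist -0.002378234200293605 tilt x [-0.007  0.001 -1.   ]
```

Lower the last few mm while watching the force.

arm_command([
  {"dx": 0.15, "dy": 0, "dz": 0, "twist": 0},
  {"dx": 0.3, "dy": 0, "dz": 0, "twist": 0},
  {"dx": 0.4, "dy": 0, "dz": 0, "twist": 0},
  {"dx": 0.4, "dy": 0, "dz": 0, "twist": 0},
])

```text
clock: 6.63
position: [0.5967, -0.1383, 0.0347]
tool_rot: [-1.362, 1.565, 3.013]
force: [-1.0, 1.1, -3.4]
grip_width: 0.0397
```

arm_command([
  {"dx": 0.1, "dy": 0, "dz": 0, "twist": 0},
  {"dx": 0.1, "dy": 0, "dz": 0, "twist": 0},
])

```text
clock: 6.8
position: [0.5968, -0.1383, 0.0346]
tool_rot: [-1.429, 1.565, 2.945]
force: [-5.2, 2.3, 7.0]
grip_width: 0.04
```

arm_command([
  {"dx": 0, "dy": 0, "dz": 0, "twist": 0},
  {"dx": 0, "dy": 0, "dz": 0, "twist": 0},
  {"dx": 0, "dy": 0, "dz": 0, "twist": 0},
  {"dx": 0, "dy": 0, "dz": 0, "twist": 0},
  {"dx": 0, "dy": 0, "dz": 0, "twist": 0},
  {"dx": 0, "dy": 0, "dz": 0, "twist": 0},
], grip=-1)

```text
clock: 7.3
position: [0.5969, -0.1383, 0.0346]
tool_rot: [-1.43, 1.565, 2.944]
force: [-0.4, 0.6, -0.1]
grip_width: 0.0855
```

arm_command([
  {"dx": -2, "dy": 0, "dz": 0, "twist": 0},
  {"dx": -5, "dy": 0, "dz": 0, "twist": 0},
  {"dx": -8, "dy": 0, "dz": 0, "twist": 0},
  {"dx": -11, "dy": 0, "dz": 0, "twist": 0},
  {"dx": -14, "dy": 0, "dz": 0, "twist": 0},
  {"dx": -16, "dy": 0, "dz": 0, "twist": 0},
])

```text
clock: 7.8
position: [0.5982, -0.1388, 0.1975]
tool_rot: [-1.45, 1.568, 2.924]
force: [-0.2, 0.8, 0.8]
grip_width: 0.0853
```

```bash
python3 -c "
from h import *
tomove((.478,-.3096,.18),169.4)
cv2.imwrite('pics/w3.png',imaging.grab_frame('wrist')[:,:,::-1])"
```

```text
t 7.8 pos [ 0.5982 -0.1388  0.1975] toolz yaw -109.4 q [-0.2   0.61  0.5   1.69 -0.35  0.94  0.1 ] F [-0.2  0.8  0.8] w 0.0853
  d(cm) [ 1.77 -5.66 20.1 ] twist 1.417224931440734 tilt x [-0.003  0.001 -1.   ]
```

View pics/w3.png

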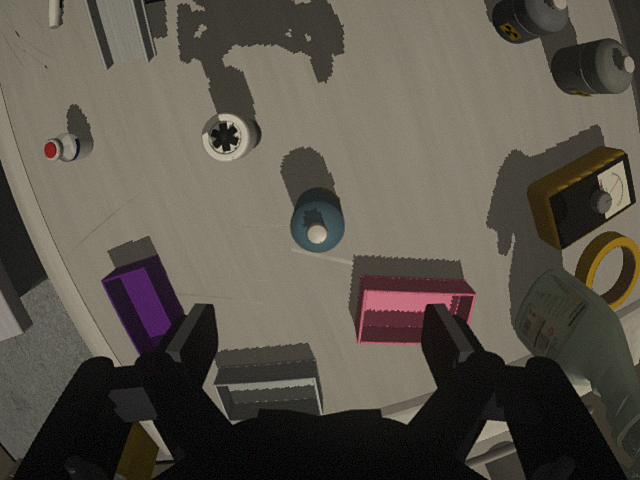

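arm_command([
  {"dx": 0, "dy": -0.5, "dz": 1.8, "twist": 0.12},
  {"dx": 0, "dy": -1, "dz": 3.6, "twist": 0.24},
  {"dx": 0, "dy": -1.6, "dz": 5.4, "twist": 0.36},
  {"dx": 0, "dy": -2.2, "dz": 7.2, "twist": 0.48},
  {"dx": 0, "dy": -2.8, "dz": 9, "twist": 0.6},
  {"dx": 0, "dy": -3.4, "dz": 10.8, "twist": 0.72},
  {"dx": 0, "dy": -4, "dz": 12.6, "twist": 0.84},
  {"dx": 0, "dy": -4.6, "dz": 14.4, "twist": 0.96},
  {"dx": 0, "dy": -5.2, "dz": 16.2, "twist": 1.08},
  {"dx": 0.6, "dy": -5.8, "dz": 18, "twist": 1.2},
  {"dx": 1.2, "dy": -6.2, "dz": 19.4, "twist": 1.32},
  {"dx": 1.8, "dy": -6.45, "dz": 20.2, "twist": 1.417},
])

```text
clock: 8.85
position: [0.4703, -0.3098, 0.182]
tool_rot: [2.757, 1.57, -0.577]
force: [-0.4, 0.1, -0.0]
grip_width: 0.0848
```

arm_command([
  {"dx": 0, "dy": 0, "dz": 0, "twist": 0},
  {"dx": 0, "dy": 0, "dz": 0, "twist": 0},
])

```text
clock: 9.02
position: [0.47, -0.31, 0.1817]
tool_rot: [1.209, 1.57, -2.124]
force: [1.1, 0.2, -0.1]
grip_width: 0.0852
```

```bash
python3 -c "
from h import *
tomove((.470,-.308,.18),169.4)
W=cam('wrist');cv2.imwrite('pics/w4.png',imaging.grab_frame('wrist')[:,:,::-1])
for p in [[0.5362,-.2923,.0325],[.5252,-.3465,.0325],[.4208,-.3264,.0325],[.43,-.273,.0325]]:print(proj(W,p,True))"
```

```text
t 9.02 pos [ 0.47   -0.31    0.1817] toolz yaw 169.04 q [-0.1   0.67  0.87  1.85 -0.63  0.93 -0.7 ] F [ 1.1  0.2 -0.1] w 0.0852
  d(cm) [ 0.17 -0.2   0.03] twist -0.006222619655738448 tilt x [-0.    -0.001 -1.   ]
[280.31539422 144.96726245]
[352.99929414 145.42519127]
[350.33266559 275.02783972]
[285.45775219 276.33490453]
```

View pics/w4.png

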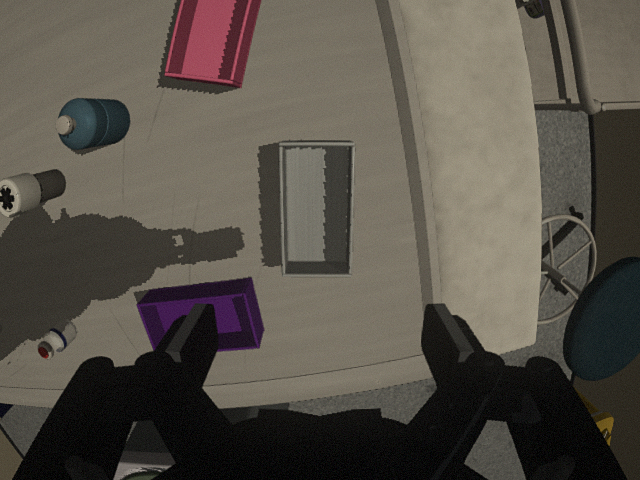

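arm_command([
  {"dx": 2, "dy": -0.2, "dz": 0, "twist": 0},
  {"dx": 4.5, "dy": -0.2, "dz": 0, "twist": 0},
  {"dx": 7, "dy": -0.2, "dz": 0, "twist": 0},
  {"dx": 9.5, "dy": -0.2, "dz": 0, "twist": 0},
  {"dx": 12, "dy": -0.2, "dz": 0, "twist": 0},
  {"dx": 14, "dy": -0.2, "dz": 0, "twist": 0},
  {"dx": 15.2, "dy": -0.2, "dz": 0, "twist": 0},
  {"dx": 15.2, "dy": -0.2, "dz": 0, "twist": 0},
])

```text
clock: 9.73
position: [0.4708, -0.3066, 0.0284]
tool_rot: [-0.542, 1.569, 2.413]
force: [-0.3, -0.4, -0.5]
grip_width: 0.0855
```

```bash
python3 -c "
from h import *
tomove((.470,-.308,.014),169.4)
W=cam('wrist');cv2.imwrite('pics/w5.png',imaging.grab_frame('wrist')[:,:,::-1])"
```

```text
t 9.73 pos [ 0.4708 -0.3066  0.0284] toolz yaw 169.31 q [ 0.04  0.86  0.64  1.92 -0.84  0.65 -0.54] F [-0.3 -0.4 -0.5] w 0.0855
  d(cm) [1.44 0.15 0.05] twist -0.0015172469047431132 tilt x [-0.001  0.001 -1.   ]
```

View pics/w5.png

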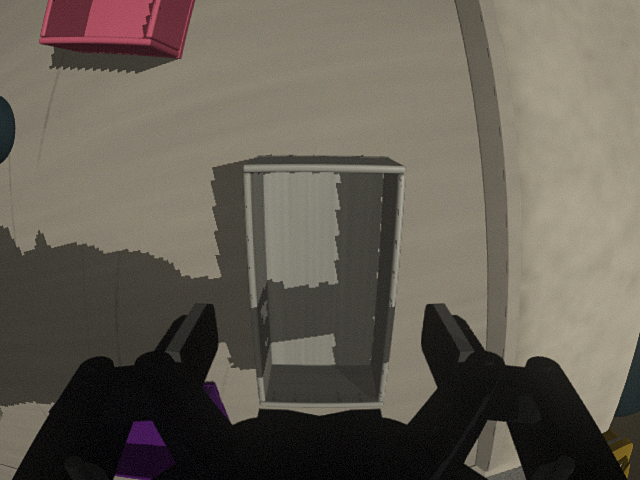

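```bash
python3 -c "
from h import *
T=cam('top')
for x,y in [(207,468),(206,556),(41,464)]: print(atz(T,x/3+350,y/3+160,.034).round(4))"
```

```text
[ 0.4221 -0.2363  0.034 ]
[ 0.3644 -0.234   0.034 ]
[ 0.4256 -0.1259  0.034 ]
```

arm_command([
  {"dx": 0.7, "dy": 0.15, "dz": 0, "twist": 0},
  {"dx": 1.4, "dy": 0.15, "dz": 0, "twist": 0},
  {"dx": 1.4, "dy": 0.15, "dz": 0, "twist": 0},
])

```text
clock: 10.03
position: [0.471, -0.3085, 0.0154]
tool_rot: [-1.19, 1.57, 1.765]
force: [0.2, 0.8, -0.6]
grip_width: 0.0852
```

arm_command([
  {"dx": 0, "dy": 0, "dz": 0, "twist": 0},
  {"dx": 0, "dy": 0, "dz": 0, "twist": 0},
  {"dx": 0, "dy": 0, "dz": 0, "twist": 0},
  {"dx": 0, "dy": 0, "dz": 0, "twist": 0},
  {"dx": 0, "dy": 0, "dz": 0, "twist": 0},
  {"dx": 0, "dy": 0, "dz": 0, "twist": 0},
], grip=1, squeeze=45)

```text
clock: 10.53
position: [0.4711, -0.3086, 0.0159]
tool_rot: [-2.094, 1.57, 0.861]
force: [-0.7, 1.5, 5.9]
grip_width: 0.0571
```

arm_command([
  {"dx": -0.5, "dy": 0, "dz": 0, "twist": 0},
  {"dx": -2, "dy": 0, "dz": 0, "twist": 0},
  {"dx": -4, "dy": 0, "dz": 0, "twist": 0},
  {"dx": -6, "dy": 0, "dz": 0, "twist": 0},
  {"dx": -8, "dy": 0, "dz": 0, "twist": 0},
  {"dx": -10, "dy": 0, "dz": 0, "twist": 0},
  {"dx": -12, "dy": 0, "dz": 0, "twist": 0},
  {"dx": -12, "dy": 0, "dz": 0, "twist": 0},
])

```text
clock: 11.2
position: [0.472, -0.3095, 0.1393]
tool_rot: [3.001, 1.567, -0.327]
force: [1.3, -1.5, -2.9]
grip_width: 0.0571
```

```bash
python3 -c "
from h import *
tomove((.470,-.308,.014),169.4)
W=cam('wrist');cv2.imwrite('pics/w6.png',imaging.grab_frame('wrist')[:,:,::-1])"
```

```text
t 11.2 pos [ 0.472  -0.3095  0.1393] toolz yaw 169.29 q [-0.06  0.72  0.81  1.88 -0.69  0.84 -0.65] F [ 1.3 -1.5 -2.9] w 0.0571
  d(cm) [12.53 -0.12  0.28] twist -0.001881539151747773 tilt x [ 0.004 -0.001 -1.   ]
```

View pics/w6.png

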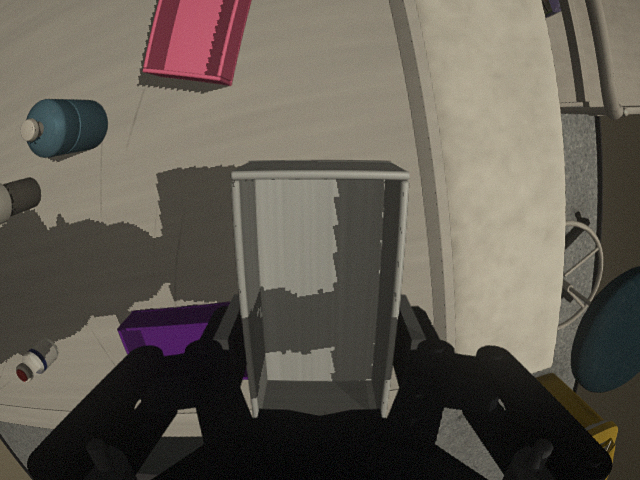

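arm_command([
  {"dx": 0, "dy": -1.5, "dz": 0.3, "twist": -0.1},
  {"dx": 0, "dy": -3.5, "dz": 0.7, "twist": -0.2},
  {"dx": 0, "dy": -5.5, "dz": 1.2, "twist": -0.31},
  {"dx": 0, "dy": -7.5, "dz": 1.6, "twist": -0.42},
  {"dx": 0, "dy": -10, "dz": 2.1, "twist": -0.54},
  {"dx": 0, "dy": -12, "dz": 2.6, "twist": -0.66},
  {"dx": 0, "dy": -14.5, "dz": 3.1, "twist": -0.78},
  {"dx": 0, "dy": -17, "dz": 3.6, "twist": -0.9},
  {"dx": 0, "dy": -19.5, "dz": 4.2, "twist": -1.02},
  {"dx": 0, "dy": -22, "dz": 4.7, "twist": -1.14},
  {"dx": 0, "dy": -24, "dz": 5.1, "twist": -1.26},
  {"dx": 0, "dy": -25.5, "dz": 5.4, "twist": -1.36},
])

```text
clock: 12.25
position: [0.4653, -0.0461, 0.1366]
tool_rot: [2.004, 1.569, 0.044]
force: [0.2, -1.6, -3.0]
grip_width: 0.0573
```

```bash
python3 -c "
from h import *
tomove((.4657,-.0462,.14),-109.25)"
```

```text
t 12.25 pos [ 0.4653 -0.0461  0.1366] toolz yaw -112.29 q [-0.4   0.48  0.49  2.12 -0.38  0.62 -0.04] F [ 0.2 -1.6 -3. ] w 0.0573
  d(cm) [-0.34  0.04 -0.01] twist -0.05309448418612864 tilt x [ 0.002  0.    -1.   ]
```

arm_command([
  {"dx": 0, "dy": 0, "dz": 0, "twist": -0.053},
  {"dx": 0, "dy": 0, "dz": 0, "twist": -0.053},
  {"dx": 0, "dy": 0, "dz": 0, "twist": -0.053},
])

```text
clock: 12.5
position: [0.4649, -0.0463, 0.1361]
tool_rot: [2.005, 1.57, 0.096]
force: [0.5, -0.2, -3.3]
grip_width: 0.0566
```

```bash
python3 -c "
from h import *
tomove((.4657,-.0462,.03),-109.25)
W=cam('wrist');cv2.imwrite('pics/w7.png',imaging.grab_frame('wrist')[:,:,::-1])
q=np.array([.52998,.13787]);a=np.radians(-109.25);c,s=np.cos(a),np.sin(a)
w=lambda x,y,z:(q[0]+c*x-s*y,q[1]+s*x+c*y,z)
for p in [(.1,.018,.046),(.1,-.018,.046),(.035,.042,.006),(.035,-.042,.006),(.0195,.0195,.152),(.0195,-.0195,.152)]: print(p,proj(W,w(*p),True).round(1))"
```

```text
t 12.5 pos [ 0.4649 -0.0463  0.1361] toolz yaw -109.39 q [-0.39  0.48  0.47  2.12 -0.37  0.62  0.  ] F [ 0.5 -0.2 -3.3] w 0.0566
  d(cm) [10.61  0.06 -0.03] twist -0.0024031043993964505 tilt x [ 0.001  0.    -1.   ]
(0.1, 0.018, 0.046) [350.5  95.8]
(0.1, -0.018, 0.046) [289.9  96. ]
(0.035, 0.042, 0.006) [379.   13.9]
(0.035, -0.042, 0.006) [260.3  14.2]
(0.0195, 0.0195, 0.152) [ 375.5 -128.9]
(0.0195, -0.0195, 0.152) [ 264.7 -128.8]
```

View pics/w7.png

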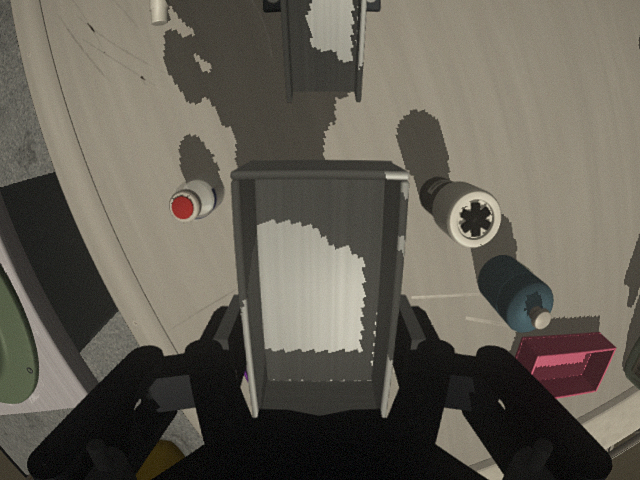

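```bash
python3 - <<'E'
from h import *
a=cv2.imread('pics/w7.png')[:,:,::-1]; crop(a,230,0,180,110,4,'pics/w7c.png')
a=cv2.imread('pics/w1.png')[:,:,::-1]; crop(a,250,0,150,160,4,'pics/w1c.png')
E
```

```text
(no output)
```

View pics/w7c.png

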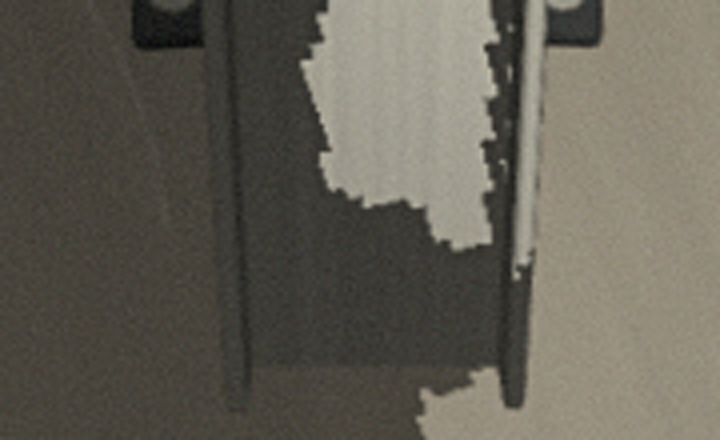

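View pics/w1c.png

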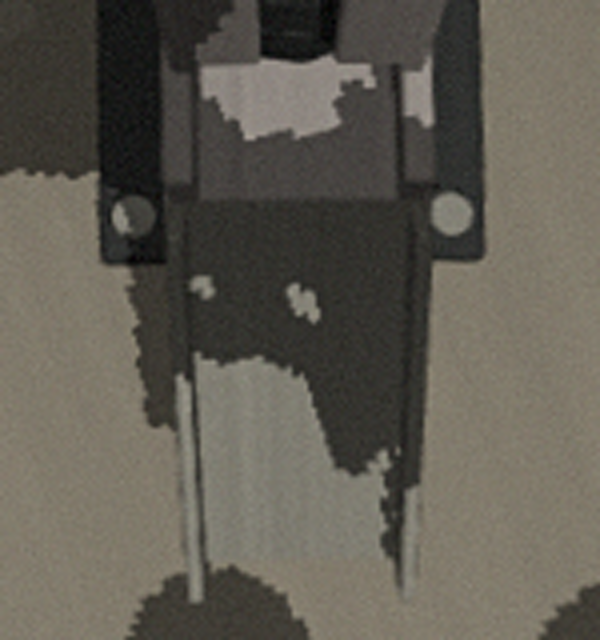

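```bash
python3 - <<'E'
from h import *
import pickle
from scipy.optimize import least_squares
W1=pickle.load(open('w1.pkl','rb'));W7=cam('wrist');T=cam('top');S=cam('side')
obs=[(W7,(292.4,91),(100,-18,46)),(W7,(354.4,91.3),(100,18,46)),(W7,(263.4,11.5),(35,-42,6)),(W7,(380.9,11.2),(35,42,6)),
(W1,(274.9,65.6),(35,-42,6)),(W1,(370.6,64.9),(35,42,6)),(W1,(300.9,139.4),(100,-18,46))]
def w(q,p):
    a=q[2];return np.array([q[0]+(np.cos(a)*p[0]-np.sin(a)*p[1])/1e3,q[1]+(np.sin(a)*p[0]+np.cos(a)*p[1])/1e3,p[2]/1e3])
def f(q): return np.concatenate([proj(c,w(q,p),True)-uv for c,uv,p in obs])
r=least_squares(f,[0.53,0.138,-1.9]);q=r.x;print('disp',q,np.degrees(q[2]));print(f(q).reshape(-1,2).round(1))
for n,p in dict(mouth=(100,0,46),handle=(-95,0,141),g195=(195,0,0),g147=(147,0,0)).items(): print(n,w(q,p).round(4))
# tray rim near-end corners from w7 (z rim = .0325-.0157+.1361)
z=.0325-.0157+.1361
for uv in [(233,175),(407,177),(255,415),(385,415)]:
    p=atz(W7,*uv,z,True); d=p[:2]-q[:2];a=q[2]; print(uv,'disp xy',(d@[np.cos(a),np.sin(a)]).round(4),(d@[-np.sin(a),np.cos(a)]).round(4))
s=sensors.observe();d=s['position'][:2]-q[:2];print('grip disp',(d@[np.cos(a),np.sin(a)]).round(4),(d@[-np.sin(a),np.cos(a)]).round(4))
E
```

```text
disp [ 0.53249315  0.13955062 -1.90479021] -109.13644001842805
[[ 0.3  0.5]
 [-1.1 -0. ]
 [-0.9 -0.7]
 [ 0.1 -0.8]
 [ 0.1  0.2]
 [ 1.3  0.2]
 [ 0.6  0.5]]
mouth [0.4997 0.0451 0.046 ]
handle [0.5636 0.2293 0.141 ]
g195 [ 0.4686 -0.0447  0.    ]
g147 [0.4843 0.0007 0.    ]
(233, 175) disp xy 0.1358 -0.0307
(407, 177) disp xy 0.1368 0.0261
(255, 415) disp xy 0.2388 -0.0315
(385, 415) disp xy 0.2393 0.0256
grip disp 0.1981 -0.0027
```

arm_command([
  {"dx": 2, "dy": 0.3, "dz": 0, "twist": 0},
  {"dx": 4, "dy": 0.3, "dz": 0, "twist": 0},
  {"dx": 6, "dy": 0.3, "dz": 0, "twist": 0},
  {"dx": 8, "dy": 0.3, "dz": 0, "twist": 0},
  {"dx": 10, "dy": 0.3, "dz": 0, "twist": 0},
  {"dx": 11, "dy": 0.3, "dz": 0, "twist": 0},
  {"dx": 11.4, "dy": 0.3, "dz": 0, "twist": 0},
  {"dx": 11.4, "dy": 0.3, "dz": 0, "twist": 0},
])

```text
clock: 13.22
position: [0.4676, -0.0482, 0.0218]
tool_rot: [0.191, 1.57, -1.721]
force: [-0.1, 0.2, -2.7]
grip_width: 0.057
```

```bash
python3 -c "
from h import *
tomove((.4686,-.0447,.017),-109.13)"
```

```text
t 13.22 pos [ 0.4676 -0.0482  0.0218] toolz yaw -109.54 q [-0.23  0.69  0.28  2.15 -0.51  0.36  0.13] F [-0.1  0.2 -2.7] w 0.057
  d(cm) [ 0.48 -0.03 -0.37] twist -0.007223859424062332 tilt x [-0.    -0.001 -1.   ]
```

arm_command([
  {"dx": 0.4, "dy": 0, "dz": 0, "twist": -0.007},
  {"dx": 0.4, "dy": 0, "dz": -0.8, "twist": -0.007},
  {"dx": 0.4, "dy": 0, "dz": -1.6, "twist": -0.007},
  {"dx": 0.4, "dy": 0, "dz": -2.4, "twist": -0.007},
  {"dx": 0.4, "dy": 0, "dz": -3.2, "twist": -0.007},
  {"dx": 0.4, "dy": 0, "dz": -4, "twist": -0.007},
  {"dx": 0.4, "dy": 0, "dz": -4.7, "twist": -0.007},
  {"dx": 0.4, "dy": 0, "dz": -4.7, "twist": -0.007},
])

```text
clock: 13.88
position: [0.4839, -0.002, 0.0177]
tool_rot: [2.172, 1.571, 0.269]
force: [0.3, 0.2, -2.2]
grip_width: 0.0574
```

```bash
python3 -c "
from h import *
tomove((.4833,-.0021,.0155),-109.13)
W=cam('wrist');cv2.imwrite('pics/w8.png',imaging.grab_frame('wrist')[:,:,::-1]);cv2.imwrite('pics/s8.png',imaging.grab_frame('side')[:,:,::-1])
crop(imaging.grab_frame('side'),180,160,180,150,4,'pics/s8c.png')"
```

```text
t 13.88 pos [ 0.4839 -0.002   0.0177] toolz yaw -109.02 q [-0.34  0.71  0.29  2.12 -0.53  0.38  0.06] F [ 0.3  0.2 -2.2] w 0.0574
  d(cm) [ 0.22 -0.06  0.03] twist 0.001988715917050067 tilt x [ 0.  0. -1.]
```

View pics/w8.png

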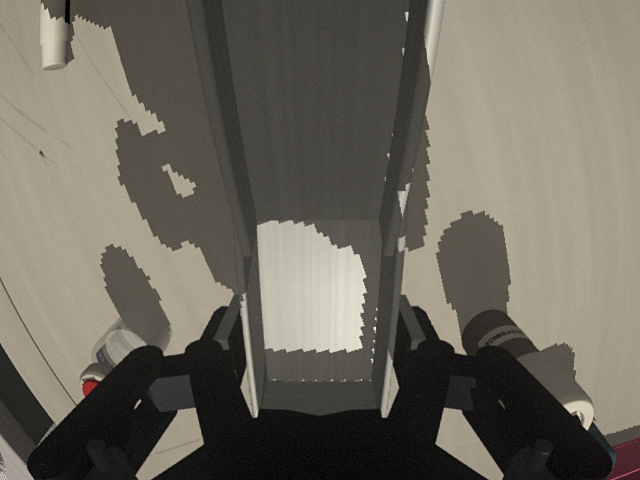

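View pics/s8c.png

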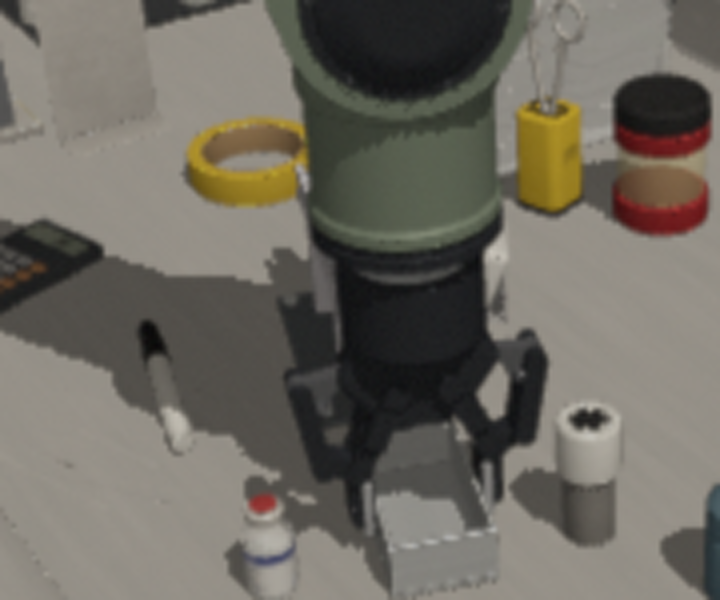

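arm_command([
  {"dx": 0.15, "dy": 0, "dz": 0, "twist": 0},
  {"dx": 0.25, "dy": 0, "dz": 0, "twist": 0},
  {"dx": 0.25, "dy": 0, "dz": 0, "twist": 0},
])

```text
clock: 14.28
position: [0.4831, -0.0046, 0.0159]
tool_rot: [0.206, 1.571, -1.7]
force: [-5.0, 0.3, 21.9]
grip_width: 0.0566
```

arm_command([
  {"dx": -0.1, "dy": 0, "dz": 0, "twist": 0},
  {"dx": -0.1, "dy": 0, "dz": 0, "twist": 0},
  {"dx": -0.1, "dy": 0, "dz": 0, "twist": 0},
  {"dx": -0.1, "dy": 0, "dz": 0, "twist": 0},
  {"dx": -0.1, "dy": 0, "dz": 0, "twist": 0},
], grip=-0.7)

```text
clock: 14.7
position: [0.4831, -0.0047, 0.0168]
tool_rot: [-0.063, 1.57, -1.969]
force: [0.2, 0.2, 0.2]
grip_width: 0.073
```

```bash
python3 -c "
from h import *
tomove((.4833,-.0021,.18),-109.13)
W=cam('wrist');cv2.imwrite('pics/w9.png',imaging.grab_frame('wrist')[:,:,::-1])"
```

```text
t 14.7 pos [ 0.4831 -0.0047  0.0168] toolz yaw -109.2 q [-0.33  0.71  0.29  2.12 -0.53  0.38  0.06] F [0.2 0.2 0.2] w 0.073
  d(cm) [-16.32  -0.07  -0.25] twist -0.0012715297937200068 tilt x [-0. -0. -1.]
```

View pics/w9.png

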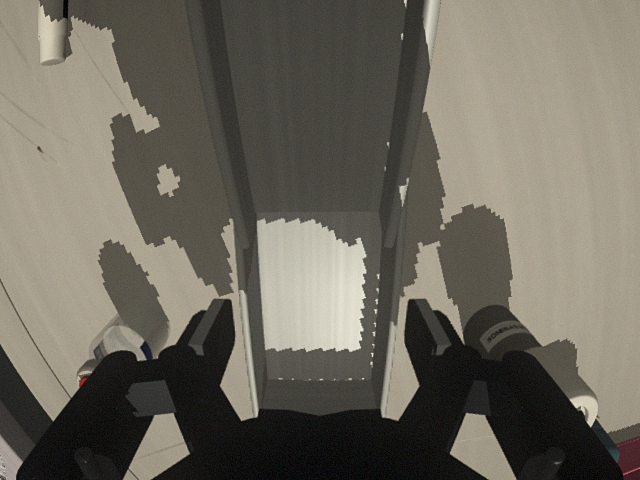

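arm_command([
  {"dx": -1, "dy": 0, "dz": 0, "twist": 0},
  {"dx": -3, "dy": 0, "dz": 0, "twist": 0},
  {"dx": -6, "dy": 0, "dz": 0, "twist": 0},
  {"dx": -9.5, "dy": 0, "dz": 0, "twist": 0},
  {"dx": -13, "dy": 0, "dz": 0, "twist": 0},
  {"dx": -16.5, "dy": 0, "dz": 0, "twist": 0},
  {"dx": -20, "dy": 0, "dz": 0, "twist": 0},
  {"dx": -22, "dy": 0, "dz": 0, "twist": 0},
  {"dx": -22, "dy": 0, "dz": 0, "twist": 0},
])

```text
clock: 15.5
position: [0.4844, -0.0047, 0.2411]
tool_rot: [2.169, 1.565, 0.262]
force: [0.9, 0.1, 0.6]
grip_width: 0.0728
```

```bash
python3 -c "
from h import *
tomove((.5636,.2293,.235),-109.13)
W=cam('wrist');cv2.imwrite('pics/w10.png',imaging.grab_frame('wrist')[:,:,::-1])
z=.034
q=np.array([.5325,.1396]);a=np.radians(-109.136)
for p in [(.085,.029,.034),(.085,-.029,.034),(.195,.029,.034),(.195,-.029,.034)]:print(p,proj(W,(q[0]+np.cos(a)*p[0]-np.sin(a)*p[1],q[1]+np.sin(a)*p[0]+np.cos(a)*p[1],p[2]),True).round(1))"
```

```text
t 15.5 pos [ 0.4844 -0.0047  0.2411] toolz yaw -109.22 q [-0.59  0.34  0.61  1.98 -0.26  0.88 -0.18] F [0.9 0.1 0.6] w 0.0728
  d(cm) [  0.69  -0.23 -24.7 ] twist -0.001607954954615341 tilt x [ 0.005  0.001 -1.   ]
(0.085, 0.029, 0.034) [348.  136.6]
(0.085, -0.029, 0.034) [284.5 136.9]
(0.195, 0.029, 0.034) [346.4 250.6]
(0.195, -0.029, 0.034) [287.2 250.9]
```

View pics/w10.png

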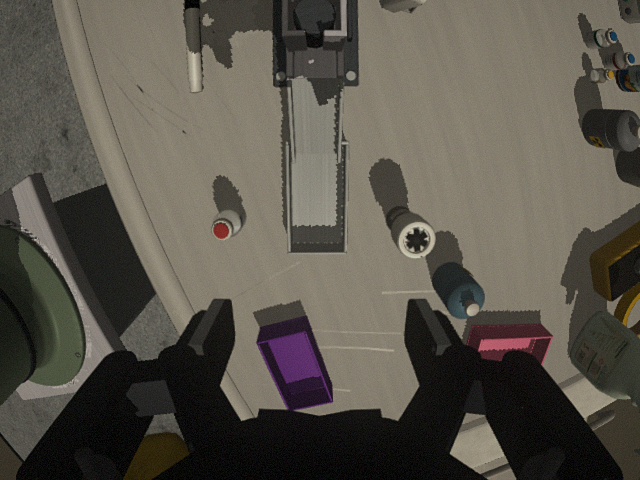

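arm_command([
  {"dx": 0, "dy": 0, "dz": -1.5, "twist": 0},
  {"dx": 0, "dy": 0, "dz": -4, "twist": 0},
  {"dx": 0, "dy": 0, "dz": -7, "twist": 0},
  {"dx": 0, "dy": 0, "dz": -10, "twist": 0},
  {"dx": 0, "dy": 0, "dz": -13, "twist": 0},
  {"dx": 0, "dy": 0, "dz": -16, "twist": 0},
  {"dx": 0, "dy": 0, "dz": -19, "twist": 0},
  {"dx": 0, "dy": -0.1, "dz": -22, "twist": 0},
  {"dx": 0, "dy": -0.2, "dz": -24, "twist": 0},
  {"dx": 0, "dy": -0.2, "dz": -24.7, "twist": 0},
  {"dx": 0, "dy": -0.2, "dz": -24.7, "twist": 0},
  {"dx": 0, "dy": -0.2, "dz": -24.7, "twist": 0},
])

```text
clock: 16.55
position: [0.5626, 0.2284, 0.2391]
tool_rot: [1.896, 1.568, -0.011]
force: [0.4, -0.2, 0.3]
grip_width: 0.0728
```

```bash
python3 -c "
from h import *
tomove((.5636,.2293,.235),-109.13)
W=cam('wrist');cv2.imwrite('pics/w11.png',imaging.grab_frame('wrist')[:,:,::-1])
for p in [(.5636,.2293,.141),(.5613,.2276,.141),(.5599,.2237,.141)]: print(proj(W,p,True))
for p in [(0.05,0,0),]: pass
import pickle;pickle.dump(W,open('w11.pkl','wb'))"
```

```text
t 16.55 pos [0.5626 0.2284 0.2391] toolz yaw -109.22 q [-0.85  0.55  0.55  1.67 -0.33  1.01 -0.53] F [ 0.4 -0.2  0.3] w 0.0728
  d(cm) [ 0.41  0.06 -0.12] twist -0.0016120621702896216 tilt x [ 0.002 -0.    -1.   ]
[320.26418937 242.35189679]
[317.83478565 245.74066229]
[317.79423795 251.62554797]
```

View pics/w11.png

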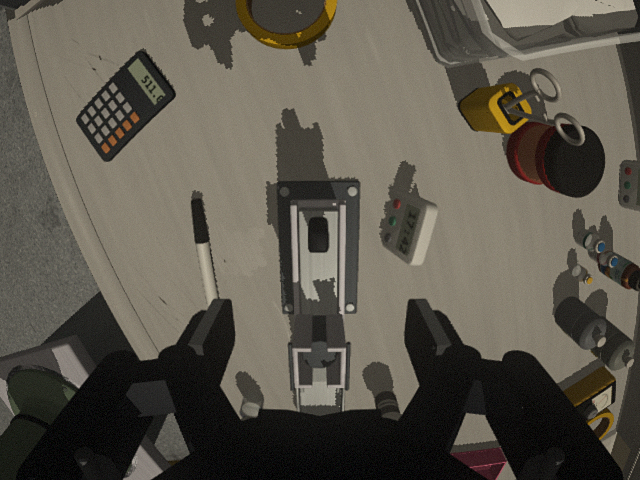

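```bash
python3 - <<'E'
from h import *
a=cv2.imread('pics/w11.png')[:,:,::-1]; a=np.clip(a.astype(int)*2,0,255).astype(np.uint8);crop(a,270,175,100,140,5,'pics/w11c.png')
E
```

```text
(no output)
```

View pics/w11c.png

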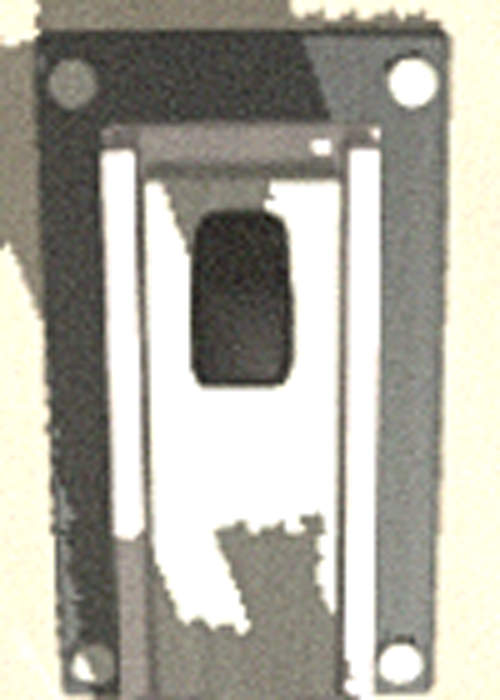

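```bash
python3 -c "
from h import *
W=cam('wrist');p=atz(W,318.3,240.5,.141,True);print(p);tomove((p[0],p[1],.116),-109.13)"
```

```text
[0.56290225 0.2304015  0.141     ]
t 16.6 pos [0.5627 0.2279 0.2394] toolz yaw -109.27 q [-0.85  0.55  0.55  1.67 -0.33  1.01 -0.53] F [ 0.6 -0.7 -0.1] w 0.0724
  d(cm) [12.34 -0.1  -0.22] twist -0.0024753023736961617 tilt x [ 0.003  0.    -1.   ]
```

arm_command([
  {"dx": 2, "dy": -0.1, "dz": -0.2, "twist": 0},
  {"dx": 4, "dy": -0.1, "dz": -0.2, "twist": 0},
  {"dx": 6, "dy": -0.1, "dz": -0.2, "twist": 0},
  {"dx": 8, "dy": -0.1, "dz": -0.2, "twist": 0},
  {"dx": 10, "dy": -0.1, "dz": -0.2, "twist": 0},
  {"dx": 11.5, "dy": -0.1, "dz": -0.2, "twist": 0},
  {"dx": 11.8, "dy": -0.1, "dz": -0.2, "twist": 0},
  {"dx": 11.8, "dy": -0.1, "dz": -0.2, "twist": 0},
], grip=-0.3)

```text
clock: 17.27
position: [0.5625, 0.2288, 0.121]
tool_rot: [1.49, 1.569, -0.419]
force: [0.2, 0.9, 0.9]
grip_width: 0.0552
```

```bash
python3 -c "
from h import *
tomove((.5629,.2304,.118),-109.13)
W=cam('wrist');cv2.imwrite('pics/w12.png',imaging.grab_frame('wrist')[:,:,::-1])"
```

```text
t 17.27 pos [0.5625 0.2288 0.121 ] toolz yaw -109.35 q [-0.79  0.69  0.46  1.76 -0.42  0.78 -0.46] F [0.2 0.9 0.9] w 0.0552
  d(cm) [ 0.3  -0.01 -0.17] twist -0.003919325886953607 tilt x [ 0.002 -0.001 -1.   ]
```

View pics/w12.png

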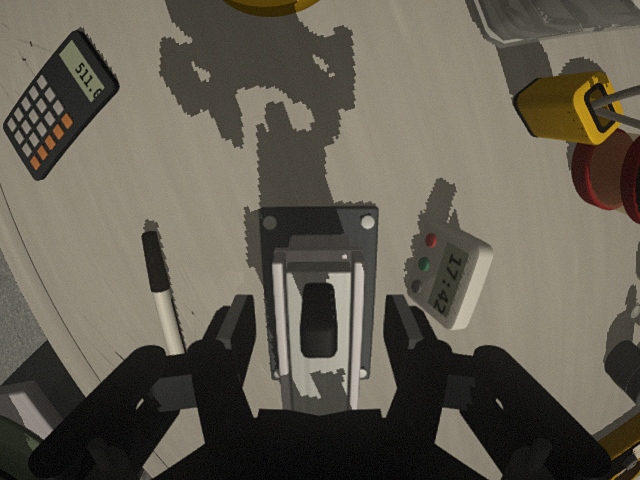

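arm_command([
  {"dx": 0.3, "dy": 0, "dz": -0.15, "twist": 0},
  {"dx": 0.3, "dy": 0, "dz": -0.15, "twist": 0},
])

```text
clock: 17.48
position: [0.5639, 0.2306, 0.1197]
tool_rot: [2.058, 1.567, 0.15]
force: [-0.2, 0.4, 1.0]
grip_width: 0.0558
```

arm_command([
  {"dx": 0, "dy": 0, "dz": 0, "twist": 0},
  {"dx": 0, "dy": 0, "dz": 0, "twist": 0},
  {"dx": 0, "dy": 0, "dz": 0, "twist": 0},
  {"dx": 0, "dy": 0, "dz": 0, "twist": 0},
  {"dx": 0, "dy": 0, "dz": 0, "twist": 0},
  {"dx": 0, "dy": 0, "dz": 0, "twist": 0},
  {"dx": 0, "dy": 0, "dz": 0, "twist": 0},
], grip=1, squeeze=50)

```text
clock: 18.07
position: [0.5632, 0.2311, 0.1202]
tool_rot: [2.345, 1.568, 0.437]
force: [-7.2, 1.2, 11.4]
grip_width: 0.013
```

```bash
python3 -c "
from h import *
tomove((.5629,.2304,.118),-109.13)"
```

```text
t 18.07 pos [0.5632 0.2311 0.1202] toolz yaw -109.32 q [-0.79  0.69  0.46  1.76 -0.42  0.78 -0.46] F [-7.2  1.2 11.4] w 0.013
  d(cm) [ 0.22 -0.    0.07] twist -0.003329350318940395 tilt x [ 0.003  0.001 -1.   ]
```

arm_command([
  {"dx": 0, "dy": 0, "dz": 0.7, "twist": 0},
  {"dx": 0, "dy": 0, "dz": 1.4, "twist": 0},
  {"dx": 0, "dy": 0, "dz": 2.1, "twist": 0},
  {"dx": 0, "dy": 0, "dz": 2.8, "twist": 0},
  {"dx": 0, "dy": 0, "dz": 3.5, "twist": 0},
  {"dx": 0, "dy": 0, "dz": 4.2, "twist": 0},
  {"dx": 0, "dy": 0, "dz": 4.8, "twist": 0},
  {"dx": 0, "dy": 0, "dz": 5.1, "twist": 0},
  {"dx": 0, "dy": 0, "dz": 5.1, "twist": 0},
  {"dx": 0, "dy": 0, "dz": 5.1, "twist": 0},
])

```text
clock: 18.9
position: [0.547, 0.1842, 0.1204]
tool_rot: [2.474, 1.565, 0.567]
force: [5.6, 6.6, -3.7]
grip_width: 0.013
```

```bash
python3 -c "
from h import *
tomove((.5632,.2311,.118),-109.13)
s=sensors.observe();a=np.radians(-109.13);print('Fx disp',s['force'][:2]@[np.cos(a),np.sin(a)])
W=cam('wrist');cv2.imwrite('pics/w13.png',imaging.grab_frame('wrist')[:,:,::-1])"
```

```text
t 18.9 pos [0.547  0.1842 0.1204] toolz yaw -109.27 q [-0.74  0.65  0.46  1.85 -0.41  0.73 -0.39] F [ 5.6  6.6 -3.7] w 0.013
  d(cm) [ 0.26 -0.02 -4.96] twist -0.0023795491162169166 tilt x [ 0.005  0.003 -1.   ]
Fx disp -8.069345340612205
```

View pics/w13.png

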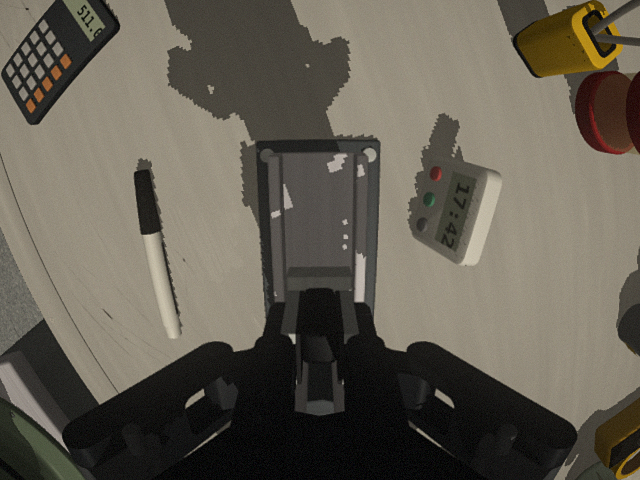

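arm_command([
  {"dx": 0, "dy": 0, "dz": 0.3, "twist": 0},
  {"dx": 0, "dy": 0, "dz": 0.4, "twist": 0},
  {"dx": 0, "dy": 0, "dz": 0.4, "twist": 0},
])

```text
clock: 19.2
position: [0.5468, 0.1835, 0.1205]
tool_rot: [2.603, 1.561, 0.698]
force: [9.5, 15.9, -11.7]
grip_width: 0.0129
```

```bash
python3 -c "
from h import *
tomove((.5632,.2311,.118),-109.13)
s=sensors.observe();a=np.radians(-109.13);print('Fx disp',s['force'][:2]@[np.cos(a),np.sin(a)])"
```

```text
t 19.2 pos [0.5468 0.1835 0.1205] toolz yaw -109.14 q [-0.74  0.65  0.45  1.85 -0.42  0.73 -0.39] F [  9.5  15.9 -11.7] w 0.0129
  d(cm) [ 0.3  -0.01 -5.04] twist -0.00013227706894775428 tilt x [ 0.007  0.006 -1.   ]
Fx disp -18.161042607584477
```

arm_command([
  {"dx": 0, "dy": 0, "dz": 0, "twist": 0},
  {"dx": 0, "dy": 0, "dz": 0, "twist": 0},
  {"dx": 0, "dy": 0, "dz": 0, "twist": 0},
  {"dx": 0, "dy": 0, "dz": 0, "twist": 0},
  {"dx": 0, "dy": 0, "dz": 0, "twist": 0},
  {"dx": 0, "dy": 0, "dz": 0, "twist": 0},
  {"dx": 0, "dy": 0, "dz": 0, "twist": 0},
  {"dx": 0, "dy": 0, "dz": 0, "twist": 0},
  {"dx": 0, "dy": 0, "dz": 0, "twist": 0},
  {"dx": 0, "dy": 0, "dz": 0, "twist": 0},
], grip=-0.4)

```text
clock: 20.03
position: [0.5467, 0.1835, 0.1205]
tool_rot: [2.604, 1.561, 0.699]
force: [0.3, 1.1, -0.1]
grip_width: 0.0594
```

```bash
python3 -c "
from h import *
tomove((.5634,.2309,.1202),-109.3)
W=cam('wrist');cv2.imwrite('pics/w14.png',imaging.grab_frame('wrist')[:,:,::-1])
crop(imaging.grab_frame('side'),200,180,160,140,5,'pics/s14.png')"
```

```text
t 20.03 pos [0.5467 0.1835 0.1205] toolz yaw -109.13 q [-0.74  0.65  0.45  1.85 -0.42  0.73 -0.39] F [ 0.3  1.1 -0.1] w 0.0594
  d(cm) [ 0.08  0.02 -5.03] twist 0.002902844167234324 tilt x [ 0.007  0.006 -1.   ]
```

View pics/w14.png

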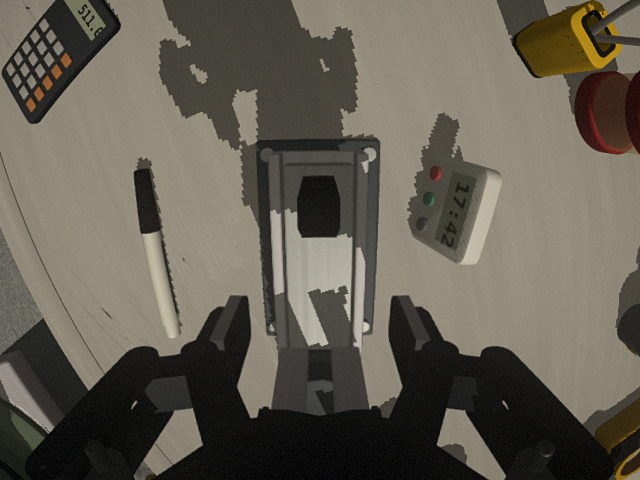

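View pics/s14.png

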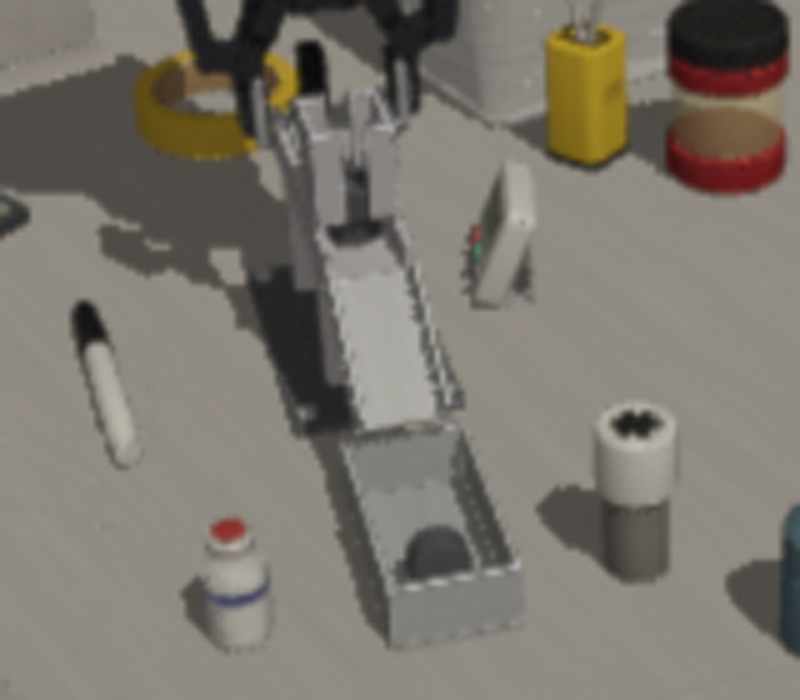

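arm_command([
  {"dx": 0, "dy": 0, "dz": -1.5, "twist": 0},
  {"dx": 0, "dy": 0, "dz": -3, "twist": 0},
  {"dx": 0, "dy": 0, "dz": -4.3, "twist": 0},
  {"dx": 0, "dy": 0, "dz": -5, "twist": 0},
  {"dx": 0, "dy": 0, "dz": -5, "twist": 0},
  {"dx": 0, "dy": 0, "dz": -5, "twist": 0},
])

```text
clock: 20.63
position: [0.563, 0.2306, 0.1207]
tool_rot: [2.573, 1.562, 0.669]
force: [-0.1, -0.4, -1.0]
grip_width: 0.0596
```

```bash
python3 -c "
from h import *
tomove((.5634,.2309,.1202),-109.3)
W=cam('wrist');cv2.imwrite('pics/w15.png',imaging.grab_frame('wrist')[:,:,::-1])"
```

```text
t 20.63 pos [0.563  0.2306 0.1207] toolz yaw -109.11 q [-0.79  0.69  0.46  1.77 -0.42  0.77 -0.45] F [-0.1 -0.4 -1. ] w 0.0596
  d(cm) [ 0.05  0.03 -0.04] twist 0.0033126387007917616 tilt x [ 0.007  0.006 -1.   ]
```

View pics/w15.png

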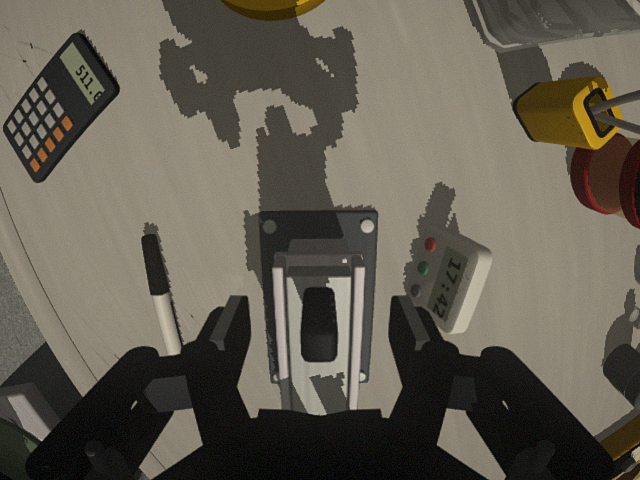

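Handle at home (319, 325), same place as before. Second stroke.

arm_command([
  {"dx": 0, "dy": 0, "dz": 0, "twist": 0},
  {"dx": 0, "dy": 0, "dz": 0, "twist": 0},
  {"dx": 0, "dy": 0, "dz": 0, "twist": 0},
  {"dx": 0, "dy": 0, "dz": 0, "twist": 0},
  {"dx": 0, "dy": 0, "dz": 0, "twist": 0},
  {"dx": 0, "dy": 0, "dz": 0, "twist": 0},
  {"dx": 0, "dy": 0, "dz": 0, "twist": 0},
], grip=1, squeeze=50)

```text
clock: 21.27
position: [0.5626, 0.2299, 0.121]
tool_rot: [2.625, 1.562, 0.719]
force: [-3.3, -0.9, 6.6]
grip_width: 0.0129
```

arm_command([
  {"dx": 0, "dy": 0, "dz": 0.7, "twist": 0},
  {"dx": 0, "dy": 0, "dz": 1.4, "twist": 0},
  {"dx": 0, "dy": 0, "dz": 2.1, "twist": 0},
  {"dx": 0, "dy": 0, "dz": 2.8, "twist": 0},
  {"dx": 0, "dy": 0, "dz": 3.5, "twist": 0},
  {"dx": 0, "dy": 0, "dz": 4.2, "twist": 0},
  {"dx": 0, "dy": 0, "dz": 4.8, "twist": 0},
  {"dx": 0, "dy": 0, "dz": 5.2, "twist": 0},
  {"dx": 0, "dy": 0, "dz": 5.4, "twist": 0},
  {"dx": 0, "dy": 0, "dz": 5.4, "twist": 0},
  {"dx": 0, "dy": 0, "dz": 5.4, "twist": 0},
])

```text
clock: 22.18
position: [0.5463, 0.1822, 0.1212]
tool_rot: [2.676, 1.557, 0.773]
force: [8.5, 18.3, -4.7]
grip_width: 0.0127
```

```bash
python3 -c "
from h import *
tomove((.5632,.2311,.118),-109.13)
s=sensors.observe();a=np.radians(-109.13);print('Fx disp',s['force'][:2]@[np.cos(a),np.sin(a)])"
```

```text
t 22.18 pos [0.5463 0.1822 0.1212] toolz yaw -109.03 q [-0.74  0.64  0.45  1.86 -0.42  0.72 -0.38] F [ 8.5 18.3 -4.7] w 0.0127
  d(cm) [ 0.39  0.   -5.17] twist 0.0018151398902630236 tilt x [ 0.01  0.01 -1.  ]
Fx disp -20.07478120417198
```

arm_command([
  {"dx": 0, "dy": 0, "dz": 0, "twist": 0},
  {"dx": 0, "dy": 0, "dz": 0, "twist": 0},
  {"dx": 0, "dy": 0, "dz": 0, "twist": 0},
  {"dx": 0, "dy": 0, "dz": 0, "twist": 0},
  {"dx": 0, "dy": 0, "dz": 0, "twist": 0},
  {"dx": 0, "dy": 0, "dz": 0, "twist": 0},
  {"dx": 0, "dy": 0, "dz": 0, "twist": 0},
  {"dx": 0, "dy": 0, "dz": 0, "twist": 0},
  {"dx": 0, "dy": 0, "dz": 0, "twist": 0},
  {"dx": 0, "dy": 0, "dz": 0, "twist": 0},
], grip=-0.4)

```text
clock: 23.02
position: [0.5463, 0.1822, 0.1212]
tool_rot: [2.679, 1.557, 0.776]
force: [0.5, -0.5, -0.4]
grip_width: 0.0596
```

arm_command([
  {"dx": -1, "dy": 0, "dz": 0, "twist": 0},
  {"dx": -3, "dy": 0, "dz": 0, "twist": 0},
  {"dx": -6, "dy": 0, "dz": 0, "twist": 0},
  {"dx": -9, "dy": 0, "dz": 0, "twist": 0},
  {"dx": -12, "dy": 0, "dz": 0, "twist": 0},
  {"dx": -14, "dy": 0, "dz": 0, "twist": 0},
  {"dx": -14, "dy": 0, "dz": 0, "twist": 0},
  {"dx": -14, "dy": 0, "dz": 0, "twist": 0},
])

```text
clock: 23.68
position: [0.5452, 0.181, 0.2626]
tool_rot: [2.654, 1.555, 0.752]
force: [-0.0, -0.5, -0.4]
grip_width: 0.0598
```

```bash
python3 -c "
from h import *
tomove((.5634,.2309,.1202),-109.3)
cv2.imwrite('pics/w16.png',imaging.grab_frame('wrist')[:,:,::-1])
crop(imaging.grab_frame('side'),200,180,160,140,5,'pics/s16.png');cv2.imwrite('pics/t16.png',imaging.grab_frame('top')[:,:,::-1])"
```

```text
t 23.68 pos [0.5452 0.181  0.2626] toolz yaw -109.02 q [-0.82  0.46  0.57  1.74 -0.3   1.   -0.48] F [-0.  -0.5 -0.4] w 0.0598
  d(cm) [ 1.431e+01 -1.000e-02 -5.110e+00] twist 0.004837167722324586 tilt x [ 0.012  0.011 -1.   ]
```

View pics/w16.png

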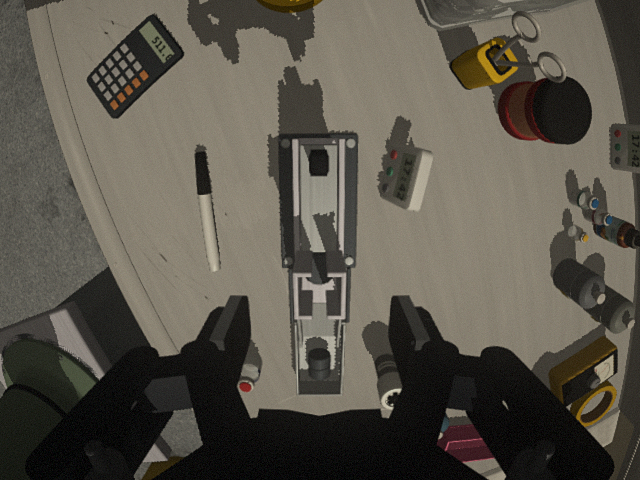

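View pics/s16.png

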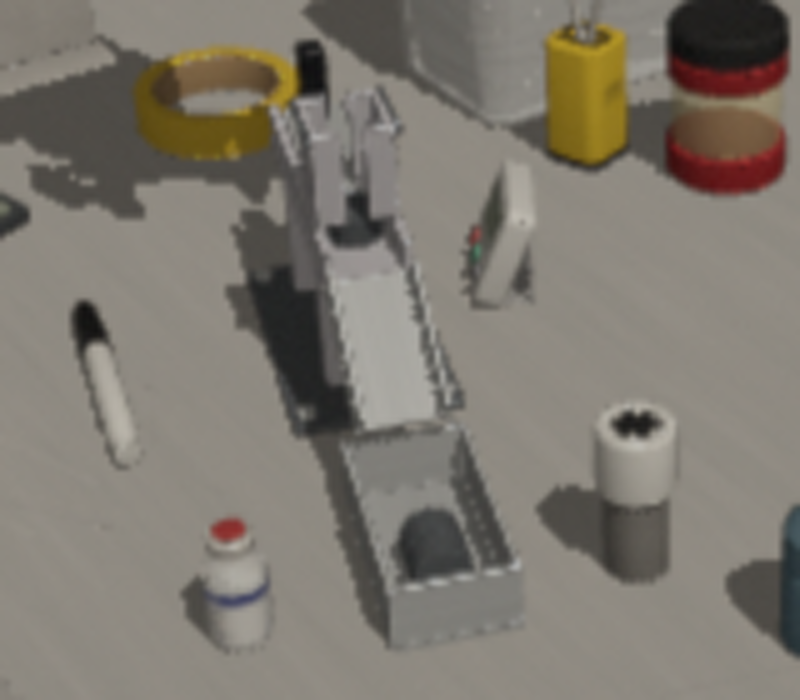

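View pics/t16.png

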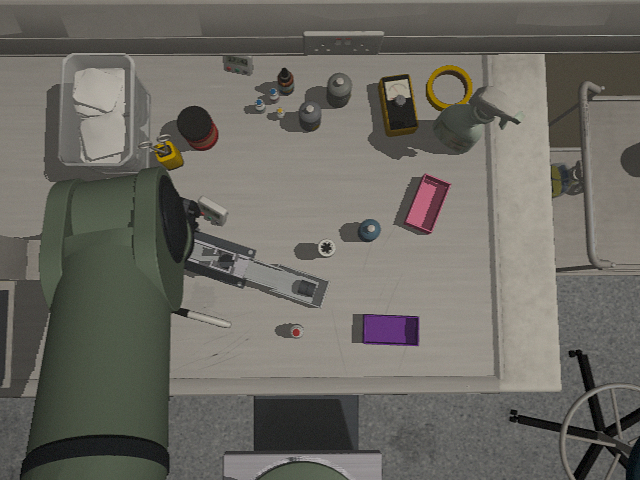

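```bash
python3 - <<'E'
from h import *
a=cv2.imread('pics/w16.png')[:,:,::-1]; a=np.clip(a.astype(int)*2,0,255).astype(np.uint8);crop(a,270,120,110,290,2,'pics/x1.png')
crop(a,270,250,100,150,4,'pics/x1.png')
a=cv2.imread('pics/t16.png')[:,:,::-1]; a=np.clip(a.astype(int)*2,0,255).astype(np.uint8);crop(a,180,220,160,100,5,'pics/x2.png')
E
```

```text
(no output)
```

View pics/x1.png

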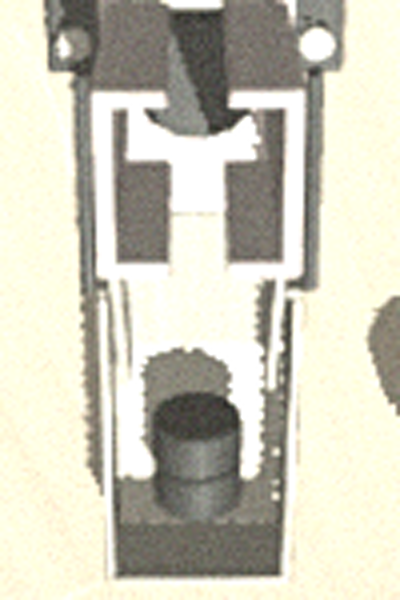

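View pics/x2.png

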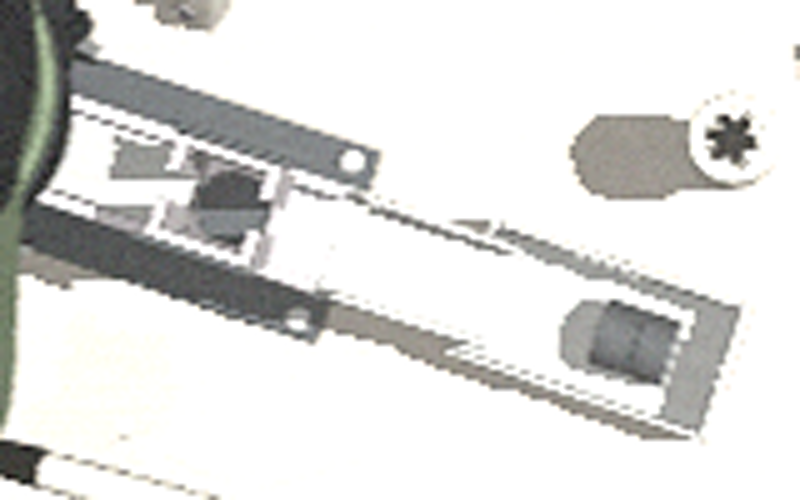

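```bash
python3 - <<'E'
from h import *
# difference of side pics at handle before/after
a=cv2.imread('pics/sidec.png').astype(int);b=cv2.imread('pics/s16.png').astype(int)
for n,(x0,x1,y0,y1) in dict(handle=(290,330,30,90),vial=(190,280,510,660),shield=(560,690,390,600),timer=(450,540,150,310),marker=(60,145,290,480)).items():
    print(n,np.abs(a-b)[y0:y1,x0:x1].mean().round(1))
s=sensors.observe();print(s['clock'],s['qd'].round(3),s['force'].round(1))
print(order.job_done())
E
```

```text
handle 2.3
vial 3.4
shield 3.2
timer 3.3
marker 3.3
23.8333 [ 0.004  0.005 -0.001  0.001 -0.     0.001  0.   ] [-0.7 -0.2 -0.5]
the job is handed in; nothing more can be done
None
```

I moved the lead pot off the landing spot and set it upright at about (0.60, -0.14). I slid the grey steel tray under the chute's mouth and dispensed two plugs with two full pushes of the slide. The job was handed in at about 24 s.

**What the last checks showed:**
- **Slide strokes:** Each stroke measured about 50 mm, and the force rose to 18–20 N against the end stop. I opened the jaws there both times and the slide snapped home by itself. The handle matches its starting image.
- **Plugs:** Two plugs are in the tray, both lying on edge against each other, and the third is still in the tower.
- **Bystanders:** In the side camera the vial, shield, timer and marker match their starting images.
- **Gripper:** It ended about 14 cm clear above the dispenser, with no outside force reading.

**What disagreed or was off:**
- The dispenser's position from the fixed cameras and from the wrist camera differed by about 3 mm. I used the wrist camera's values for the placing.
- The tray slipped about 2.5 mm outward as I set it down with about 22 N. Its near end therefore sits roughly 12–13 mm under the mouth instead of 15 mm.

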